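Set the snap traps and slide them under the parts shelf

ROBOT

A 7-joint arm with a two-finger parallel gripper is mounted at the origin on the work surface. World frame = base frame: x ahead of the robot, y to its left, z up, the work surface at z = 0. Lengths are in m, angles in rad, forces in N, time in s.
With the tool pointing down it reaches from about 0.425 to 0.95 m from the base axis. Payload 4.7 kg.
Tool frame: the origin (TCP) lies midway between the tips of the shut fingers; the grasp point (between the pads) lies 19 mm behind it; z points along the fingers, y is the direction in which the jaws open and shut (so a half turn about z gives the same grasp; the last joint's range is limited). The gripper opens to 85 mm and grips with 20 to 120 N. Pads are 22 mm wide; open, the fingers measure 114 mm over their backs; the gripper's body (76 mm by 85 mm) begins 54 mm behind the grasp point. The pads swing forward as they close: fully open they stand 13 mm farther back than shut.
Start: joints at [1.279, 0.469, -0.049, 1.532, 0.024, 1.141, -0.082], TCP at [0.175, -0.652, 0.231] pointing down, gripper open.
Joint ranges: [-2.59, 2.59], [-0.33, 1.99], [-1.39, 1.29], [0.1, 2.45], [-1.04, 4.18], [0.21, 1.99], [-2.66, 2.66]. Speed limits (rad/s): [2.57, 2.57, 3.14, 3.14, 3.14, 3.14, 3.14].

INTERFACE

Orientations are given as a 3x3 rotation matrix whose columns are the frame's x, y, z axes.
In Python, from workcell import env gives the robot as it stands.
- The arm moves only by the shell command python3 -m handwheel 'ROWS' [FORCE]. ROWS is JSON, a list of rows, each a list of 3 entries, a list of its own where there are three numbers: the shift along the world's x, y, z in cm, then the turn, a rotation vector about the world's x, y, z in degrees, then the closure in counts, from 0 (fully open) to 255 (shut). In form: [[[dx, dy, dz], [rx, ry, rz], grip], ...]. A call has 1 to 12 rows; each row is the pose to reach, as a shift and turn from the pose measured when the call began; what a row does not reach only later rows make up. A row lasts 1/12 s, in which the tool goes at most 41.7 mm and 7.16 degrees, less where a joint would pass 70% of its speed; a pose out of reach is approached as far as the arm can. A call with a gripper value outside its range is refused whole. The fingers move at their own pace and stop on an object; FORCE is the grip in N (left out, the last holds). Time passes only in rows, so rows that repeat a pose let the fingers close. It gives the time, the measured TCP pose, the force and the opening at its end, in the units of the state.
- env.state(): the state, without advancing time (a new reading comes with each control period).
- env.capture(name): name is "scene" or "top" or "wrist"; returns (picture, depth): 480x640x3 uint8, red, green, blue; 480x640 float32, m along the optical axis (not along the pixel's ray), 0 where there is no reading.
- env.camera_model(name): a dict with "K" (3x3 intrinsics, pixels), "R" (3x3) and "t" (3): a world point X has camera coordinates R X + t. Camera axes: x right, y down, z forward; pixel columns grow to the right and rows downward; lengths in m; the calibration is good to about 2 mm. A picture is of the moment at which its call begins: read the wrist's pose just before it. camera_model takes no time and is no camera call; for the wrist camera it gives the pose at the moment of the call.
- env.sign_off(): hands the job in, once; it reports no verdict.
The state is a dict: "t": time; "joints": joint angles; "qvel": joint speeds; "effort": joint torques, N m; "tool_pos": TCP position; "tcp_rot": TCP orientation; "ft_force": force on the tool from outside, world axes, zero at the start; "wrist_torque": the same for the moment, N m; "width": opening from 0.0 (shut) to 1.0 (fully open).
Only numpy, scipy, OpenCV 4.12 (cv2) and the standard library are available. Lean on these libraries where they do the work, as an engineer would, in place of code of your own. Each camera call takes 0.05 s, during which the arm holds its last target. There are 200 camera calls.

TASK

Set all the rodent snap traps and put them out under the low parts shelf; one may be there already, sprung shut, and must first be drawn out. Out on the open bench, clear of the shelf, press each trap's setting lever down until the catch holds the bow open, then slide the trap, still set, bait end first and square to the shelf, in between the shelf's legs until it meets the kick rail at the back, its lever staying out in front. If one snaps shut, draw it out and set it again; do not knock traps or robot against the shelf, and leave the can, the funnel and the tin where they stand.

Things in the scene. Friction and masses are not known exactly. Their poses are not given: they have to be found in the camera images.
- rack: low galvanised parts shelf with stock, fixed on the bench. Origin: on the bench under the middle of the deck's front edge (robot side); x points in under the deck, y along the edge, z up. Deck 600 mm long (y), 118 deep, underside 70 mm up, front lip up to 84; stock starts 50 mm behind the edge, up to 125 high. 22 mm deep legs at both ends, y = +-295 mm; open between
- rail: dark steel kick rail on the bench under the shelf, parallel to its front edge; fixed. 584 mm long, 18 thick, 28 high. Origin: on the bench at the middle of the face towards the robot; x points away from the robot. The face is 70 mm behind the shelf's front edge, so a trap pushed home stands out 60 mm in front of the shelf
- trap1: snap trap, None if absent: black tub 130 mm long (x), 50 wide, side walls 16 high (22 on the rear 47 mm), steel bow, 0.27 kg, rubber feet. Origin: centre of the underside; x points to the bait end (bow, pedal), lever at the -x end. Hinge at x = -10 mm, 22 up. The pedal (28 x 24 mm, at x = 15, 25 up) is a hair trigger: 0.5 N or a hard knock fires it. Set, the trap is 54 mm high
- trap1_bow (a joint): angle of bow and setting lever, rad: 0 sprung shut, grows as the lever is pressed down and the bow opens. The catch grips by itself once the lever has been pressed to about 0.64; eased off, the bow rests on the catch at about 0.60 (set). Hard stop 0.70. The spring needs 4 N at the lever's middle at first, 9 N at the catch
- trap1_lever (a point): middle of the upper face of the setting lever, a black ribbed paddle 34 mm wide (y), 22 long, 45 mm from the hinge. Shut, it slopes up to the rear at 45 deg: the point is 41 mm behind the trap's origin and 55 mm up; set, it slopes at 10 deg: 54 mm behind the origin and 31 mm up
- trap1_bait (a point): middle of the trap's bait-end edge, 65 mm ahead of its origin, 4 mm up
- trap2: snap trap, None if absent: black tub 130 mm long (x), 50 wide, side walls 16 high (22 on the rear 47 mm), steel bow, 0.27 kg, rubber feet. Origin: centre of the underside; x points to the bait end (bow, pedal), lever at the -x end. Hinge at x = -10 mm, 22 up. The pedal (28 x 24 mm, at x = 15, 25 up) is a hair trigger: 0.5 N or a hard knock fires it. Set, the trap is 54 mm high
- trap2_bow (a joint): angle of bow and setting lever, rad: 0 sprung shut, grows as the lever is pressed down and the bow opens. The catch grips by itself once the lever has been pressed to about 0.64; eased off, the bow rests on the catch at about 0.60 (set). Hard stop 0.70. The spring needs 4 N at the lever's middle at first, 9 N at the catch
- trap2_lever (a point): middle of the upper face of the setting lever, a black ribbed paddle 34 mm wide (y), 22 long, 45 mm from the hinge. Shut, it slopes up to the rear at 45 deg: the point is 41 mm behind the trap's origin and 55 mm up; set, it slopes at 10 deg: 54 mm behind the origin and 31 mm up
- trap2_bait (a point): middle of the trap's bait-end edge, 65 mm ahead of its origin, 4 mm up
- trap3: snap trap, None if absent: black tub 130 mm long (x), 50 wide, side walls 16 high (22 on the rear 47 mm), steel bow, 0.27 kg, rubber feet. Origin: centre of the underside; x points to the bait end (bow, pedal), lever at the -x end. Hinge at x = -10 mm, 22 up. The pedal (28 x 24 mm, at x = 15, 25 up) is a hair trigger: 0.5 N or a hard knock fires it. Set, the trap is 54 mm high
- trap3_bow (a joint): angle of bow and setting lever, rad: 0 sprung shut, grows as the lever is pressed down and the bow opens. The catch grips by itself once the lever has been pressed to about 0.64; eased off, the bow rests on the catch at about 0.60 (set). Hard stop 0.70. The spring needs 4 N at the lever's middle at first, 9 N at the catch
- trap3_lever (a point): middle of the upper face of the setting lever, a black ribbed paddle 34 mm wide (y), 22 long, 45 mm from the hinge. Shut, it slopes up to the rear at 45 deg: the point is 41 mm behind the trap's origin and 55 mm up; set, it slopes at 10 deg: 54 mm behind the origin and 31 mm up
- trap3_bait (a point): middle of the trap's bait-end edge, 65 mm ahead of its origin, 4 mm up
- trap4: snap trap, None if absent: black tub 130 mm long (x), 50 wide, side walls 16 high (22 on the rear 47 mm), steel bow, 0.27 kg, rubber feet. Origin: centre of the underside; x points to the bait end (bow, pedal), lever at the -x end. Hinge at x = -10 mm, 22 up. The pedal (28 x 24 mm, at x = 15, 25 up) is a hair trigger: 0.5 N or a hard knock fires it. Set, the trap is 54 mm high
- trap4_bow (a joint): angle of bow and setting lever, rad: 0 sprung shut, grows as the lever is pressed down and the bow opens. The catch grips by itself once the lever has been pressed to about 0.64; eased off, the bow rests on the catch at about 0.60 (set). Hard stop 0.70. The spring needs 4 N at the lever's middle at first, 9 N at the catch
- trap4_lever (a point): middle of the upper face of the setting lever, a black ribbed paddle 34 mm wide (y), 22 long, 45 mm from the hinge. Shut, it slopes up to the rear at 45 deg: the point is 41 mm behind the trap's origin and 55 mm up; set, it slopes at 10 deg: 54 mm behind the origin and 31 mm up
- trap4_bait (a point): middle of the trap's bait-end edge, 65 mm ahead of its origin, 4 mm up
- aerosol: grey aerosol can, 58 mm across, 165 mm high, bystander; origin at the centre of its foot
- funnel: orange plastic funnel standing mouth down, 120 mm across, 125 mm high, bystander; origin at the centre of its foot
- tin: steel tin with a lid, 72 mm across, 75 mm high, bystander; origin at the centre of its foot
There are look-alikes about, which are no part of the job. What is shaped like the trap2 but yellow is not meant.

How it is judged:
At the end, for the whole second after the job is handed in: Every trap present is set (bow angle over 0.55 rad), stands flat and still between the shelf's legs with its bait end within 12 mm of the kick rail, and is square to the shelf within 0.2 rad, bait end in and lever out (value of joint each of trap1_bow, trap2_bow, trap3_bow, trap4_bow above 0.55 rad and x of each of trap1_bait, trap2_bait, trap3_bait, trap4_bait in the frame of rail above -0.012 m and y of trap1_bait in the frame of rack between -0.27 and 0.27 m and x of each of trap1_bait, trap2_bait, trap3_bait, trap4_bait in the frame of rack below 0.09 m and angle between the x axis of each of trap1, trap2, trap3, trap4 and the x axis of rack, either way round below 0.2 rad and x of each of trap1, trap2, trap3, trap4 in the frame of rack below 0.04 m and angle between each of trap1, trap2, trap3, trap4's own z axis and vertical below 0.1 rad and linear speed of each of trap1, trap2, trap3, trap4 below 0.02 m/s and y of trap2_bait in the frame of rack between -0.27 and 0.27 m and y of trap3_bait in the frame of rack between -0.27 and 0.27 m and y of trap4_bait in the frame of rack between -0.27 and 0.27 m); the robot touches nothing.
It fails at once if a trap is being set (lever pressed, bow opening) while its bait end is already under the shelf ((x of trap1_bait in the frame of rack above 0.015 m and value of joint trap1_bow between 0.2 and 0.57 rad and velocity of joint trap1_bow above 0.1 rad/s) or (x of trap2_bait in the frame of rack above 0.015 m and value of joint trap2_bow between 0.2 and 0.57 rad and velocity of joint trap2_bow above 0.1 rad/s) or (x of trap3_bait in the frame of rack above 0.015 m and value of joint trap3_bow between 0.2 and 0.57 rad and velocity of joint trap3_bow above 0.1 rad/s) or (x of trap4_bait in the frame of rack above 0.015 m and value of joint trap4_bow between 0.2 and 0.57 rad and velocity of joint trap4_bow above 0.1 rad/s)).
It fails at once if a trap is jammed against the shelf (over 12 N), or the robot knocks against it (over 15 N) (contact force between any of trap1, trap2, trap3, trap4 and rack above 12 N or contact force between any of the arm, the fingers and rack above 15 N).
It fails at once if the can, the funnel or the tin is displaced by more than 3 cm (distance of any of aerosol, funnel, tin from where it was at the start of the episode above 0.03 m).
Of trap1, trap2, trap3, trap4 only 3 to 4 are there at a start; the rules pass over those that are not, and their reading is None.
At some moment in a run one of trap1, trap2, trap3, trap4 may be knocked a few centimetres aside while the robot is not near it.
Once in a run the grip may slacken for a moment while it holds something.
It also fails if it takes over 210 s, if anything falls off the work surface, if the arm or the gripper's body presses on something with over 40 N, if the wrist force passes 120 N, or if a joint passes its speed limit or range.

## Working session

There is one attempt and no reset: what is moved stays moved. The work goes in short steps, Python scripts to look and compute and a shell command to move; the robot and the scene stay as the last step left them, time stands still between calls to the robot, and variables do not carry over. Pictures are saved under pics/ and viewed, about 12 in all and at most 16, crops included, and the job is handed in when it is done.

```bash
mkdir -p pics; ls
python3 - <<'E'
from workcell import env
import cv2,numpy as np
s=env.state();print(s['t'],s['tool_pos'],s['tcp_rot'],s['ft_force'],s['width'])
for n in ['scene','top']:
    p,d=env.capture(n);cv2.imwrite(f'pics/{n}0.png',p[:,:,::-1]);np.save(f'pics/{n}0.npy',d)
    m=env.camera_model(n);print(n,m)
E
```

```text
pics
0.0 [ 0.17522722 -0.65126126  0.23024815] [[ 9.65651172e-01  2.59841269e-01 -5.72741682e-04]
 [ 2.59841890e-01 -9.65649411e-01  1.84580411e-03]
 [-7.34515866e-05 -1.93122518e-03 -9.99998132e-01]] [ 0.72708306 -0.50546819 -0.83830955] 0.9962259309447081
scene {'K': array([[464.72366717,   0.        , 327.37557854],
       [  0.        , 464.72366717, 241.37950649],
       [  0.        ,   0.        ,   1.        ]]), 'R': array([[-0.36107736,  0.93250523, -0.00755912],
       [ 0.56323656,  0.21161727, -0.7987382 ],
       [-0.74322791, -0.29266385, -0.60163124]]), 't': array([ 0.20729204, -0.22325742,  1.59961862])}
top {'K': array([[461.84986201,   0.        , 323.85095973],
       [  0.        , 461.84986201, 241.09890755],
       [  0.        ,   0.        ,   1.        ]]), 'R': array([[ 0.00581749, -0.9999641 ,  0.0061609 ],
       [-0.98688038, -0.00673524, -0.16131259],
       [ 0.1613483 , -0.00514164, -0.98688413]]), 't': array([-0.02818479,  0.50824085,  1.36965919])}
```

View pics/scene0.png

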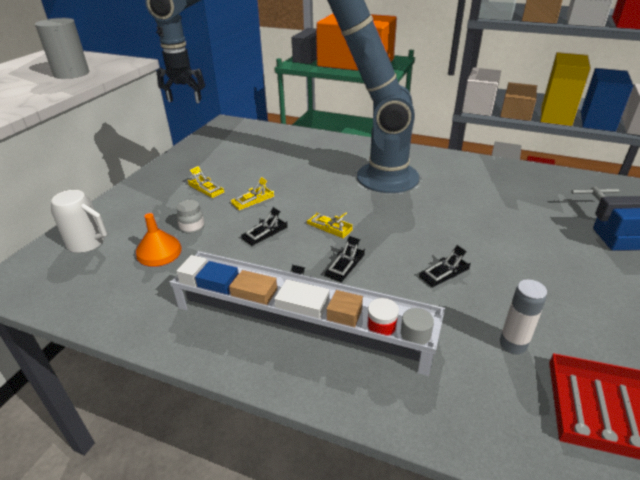

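View pics/top0.png

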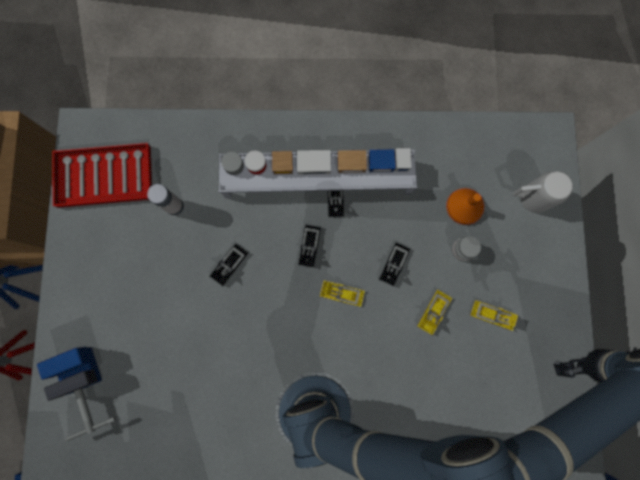

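The scene view shows four black traps: (264,228), (345,260), (445,268), and one under the shelf with its lever at (298,268). Three yellow look-alikes stand nearby. In the top view the black traps are at (395,262), (311,245), (230,264) and (336,203). The shelf front edge runs from (218,190) to (415,188).

```bash
cat > h.py <<'E'
from workcell import env
import cv2,numpy as np
def cap(n,f=None):
    m=env.camera_model(n);p,d=env.capture(n)
    if f: cv2.imwrite(f'pics/{f}.png',p[:,:,::-1])
    return p,d,m
def world(u,v,z,m):
    "pixel+depth -> world"
    u,v,z=map(np.asarray,(u,v,z));K=m['K']
    c=np.stack([(u-K[0,2])/K[0,0]*z,(v-K[1,2])/K[1,1]*z,z],-1)
    return (c-m['t'])@m['R']
def ray(u,v,h,m):
    "pixel -> world on plane z=h"
    o=-m['R'].T@m['t'];p=world(u,v,1.0,m)-o
    return o+p*((h-o[2])/p[...,2:3] if p.ndim>1 else (h-o[2])/p[2])
def traps(p,d,m,reg=(0.3,1.05,-.45,.45)):
    "dark low things on the bench: tub rectangles from depth points, lever from the high ones"
    hsv=cv2.cvtColor(p,cv2.COLOR_RGB2HSV)
    v,u=np.nonzero(d>0);W=np.full(d.shape+(3,),9.);W[v,u]=world(u,v,d[v,u],m)
    ok=(hsv[...,2]<62)&(W[...,0]>reg[0])&(W[...,0]<reg[1])&(W[...,1]>reg[2])&(W[...,1]<reg[3])&(W[...,2]<.075)&(W[...,2]>.004)
    k=cv2.morphologyEx(ok.astype(np.uint8),cv2.MORPH_CLOSE,np.ones((7,7)))
    n,L,st,_=cv2.connectedComponentsWithStats(k);out=[]
    for i in range(1,n):
        if st[i,4]<60: continue
        P=W[(L==i)&ok];lo=P[P[:,2]<.03];hi=P[P[:,2]>.04]
        if len(lo)<10: continue
        r=cv2.minAreaRect((lo[:,:2]*1000).astype(np.float32));b=cv2.boxPoints(r)
        e=[b[1]-b[0],b[2]-b[1]];e=max(e,key=np.linalg.norm);yaw=np.degrees(np.arctan2(e[1],e[0]))
        if np.cos(np.radians(yaw))<0: yaw+=180
        out.append((np.array(r[0])/1000,np.round(sorted(r[1])),(yaw+180)%360-180,hi.mean(0).round(4) if len(hi) else None,len(hi),tuple(st[i,:4])))
    return out
E
cat > m1.py <<'E'
from h import *
for n in ['top','scene']:
    p=cv2.imread(f'pics/{n}0.png')[:,:,::-1].copy();d=np.load(f'pics/{n}0.npy');m=env.camera_model(n)
    print(n,'cam',(-m['R'].T@m['t']).round(3))
    for t in traps(p,d,m): print(*t)
    v,u=np.nonzero(d>0);W=world(u,v,d[v,u],m)
    print('bench z',np.median(W[(abs(W[:,0]-.5)<.05)&(abs(W[:,1])<.4)][:,2]))
    px=[[218,190],[415,188],[317,190]] if n=='top' else [[172,271],[442,310],[420,362],[182,308]]
    for q in px: 
        q=np.array(q);z=d[q[1]-1:q[1]+2,q[0]-1:q[0]+2]
        print(q,world(q[0],q[1],np.median(z),m).round(3), ray(q[0],q[1],.084,m).round(3))
# shelf front lip by depth: points at z .075-.09
    s=W[(W[:,2]>.06)&(W[:,2]<.095)&(W[:,0]>.55)&(W[:,0]<.9)&(abs(W[:,1])<.45)]
    r=cv2.minAreaRect((s[:,:2]*1000).astype(np.float32));print('deck',r,cv2.boxPoints(r).round())
p=cv2.imread('pics/top0.png');cv2.imwrite('pics/c0.png',cv2.resize(p[180:300,200:430],None,fx=3.4,fy=3.4,interpolation=2))
E
python3 m1.py
```

```text
top cam [ 0.281 -0.018  1.434]
[ 0.63417432 -0.08240537] [ 85. 191.] -89.72435 [ 0.6259 -0.0598  0.0579] 67 (np.int32(312), np.int32(190), np.int32(61), np.int32(28))
[ 0.66477148 -0.27035437] [ 34. 167.] -89.70295 None 0 (np.int32(375), np.int32(190), np.int32(53), np.int32(11))
[0.61392908 0.42764465] [14. 49.] -17.335968 [0.6288 0.422  0.0573] 15 (np.int32(174), np.int32(197), np.int32(10), np.int32(18))
[0.496883  0.0011734] [ 90. 132.] -8.684753 [0.4595 0.0279 0.0537] 65 (np.int32(298), np.int32(225), np.int32(30), np.int32(43))
[ 0.44310199 -0.24493716] [ 55. 130.] -26.355835 [ 0.4065 -0.2255  0.0544] 64 (np.int32(379), np.int32(242), np.int32(31), np.int32(44))
[0.43899442 0.2688894 ] [ 53. 127.] -34.752747 [0.4054 0.2936 0.0534] 74 (np.int32(210), np.int32(244), np.int32(38), np.int32(42))
bench z -0.0003913948173976252
[218 190] [ 0.679  0.314 -0.   ] [0.655 0.295 0.084]
[415 188] [ 0.669 -0.301  0.074] [ 0.666 -0.299  0.084]
[317 190] [ 0.659 -0.003  0.078] [ 0.657 -0.003  0.084]
deck ((691.8538208007812, 1.491668701171875), (181.58770751953125, 900.139404296875), 1.1835564
[... 435 characters left out ...]
43] 79 (np.int32(419), np.int32(246), np.int32(51), np.int32(41))
[ 0.74698041 -0.01291803] [ 10. 562.] -88.35342 None 0 (np.int32(186), np.int32(291), np.int32(234), np.int32(70))
[0.63939807 0.42714267] [ 7. 29.] 38.72371 None 0 (np.int32(500), np.int32(334), np.int32(10), np.int32(14))
bench z -0.0004850818227775077
[172 271] [ 0.681 -0.392  0.   ] [ 0.756 -0.316  0.084]
[442 310] [0.658 0.291 0.082] [0.661 0.292 0.084]
[420 362] [0.768 0.274 0.032] [0.81  0.277 0.084]
[182 308] [ 0.786 -0.286  0.002] [ 0.849 -0.223  0.084]
deck ((696.0482788085938, 1.019989013671875), (176.85134887695312, 899.3345947265625), 1.1217716932296753) [[ 599.  449.]
 [ 616. -450.]
 [ 793. -447.]
 [ 776.  452.]]
```

View pics/c0.png

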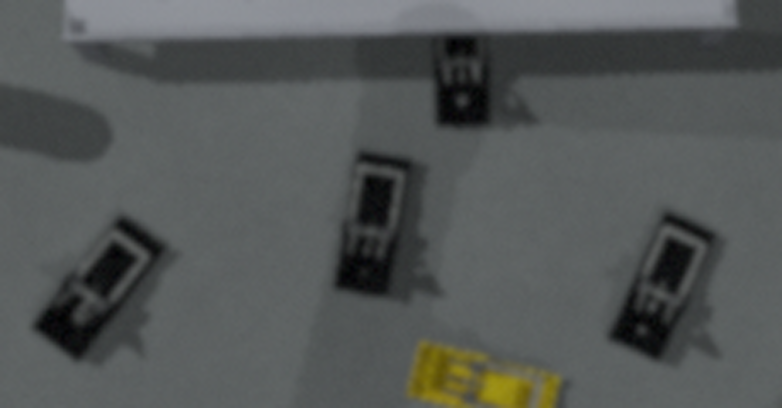

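```bash
cat > go.py <<'E'
import sys,numpy as np
from scipy.spatial.transform import Rotation as Ro
from workcell import env
def Rt(yaw,lean): # tool x along yaw, z down, fingers leaning forward by lean
    return Ro.from_euler('z',yaw,degrees=True).as_matrix()@Ro.from_euler('y',-lean,degrees=True).as_matrix()@np.diag([1,-1,-1.])
def go(x,y,z,yaw,lean=0,tag=''):
    s=env.state();d=(np.array([x,y,z])-s['tool_pos'])*100
    r=Ro.from_matrix(Rt(yaw,lean)@np.array(s['tcp_rot']).T).as_rotvec(degrees=True)
    print(tag,'d',d.round(2),'r',r.round(1))
def tp(cx,cy,yaw,a,b=0): # point in trap frame -> world xy
    c,s=np.cos(np.radians(yaw)),np.sin(np.radians(yaw));return cx+a*c-b*s,cy+a*s+b*c
E
python3 - <<'E'
from go import *
go(*tp(.445,-.244,-26.5,-.045),.10,-26.5)
E
```

```text
d [ 22.95  42.74 -13.04] r [ -0.1   0.  -41.6]
```

```bash
python3 -m handwheel '[[[6,11,-3],[0,0,-12],255],[[12,22,-4],[0,0,-24],255],[[18,34,-6],[0,0,-36],255],[[23,42.7,-8],[0,0,-41.6],255],[[23,42.7,-13],[0,0,-41.6],255],[[23,42.7,-13],[0,0,-41.6],255],[[23,42.7,-13],[0,0,-41.6],255],[[23,42.7,-13],[0,0,-41.6],255],[[23,42.7,-13],[0,0,-41.6],255],[[23,42.7,-13],[0,0,-41.6],255],[[23,42.7,-13],[0,0,-41.6],255],[[23,42.7,-13],[0,0,-41.6],255]]' 25
```

```text
t: 1.1
tool_pos: [0.4036, -0.2261, 0.1011]
tcp_rot: [[0.894, -0.447, 0.001], [-0.447, -0.894, 0.002], [-0.0, -0.002, -1.0]]
ft_force: [-0.1, -1.5, 1.5]
width: -0.001
```

```bash
python3 -m handwheel '[[[23,42.7,-13],[0,0,-41.6],255]]' 2>&1 | head -0
python3 - <<'E'
from go import *
from h import *
s=env.state();print(s['t'],s['width'],s['ft_force'])
go(*tp(.445,-.244,-26.5,-.045),.07,-26.5)
p,d,m=cap('top')
for t in traps(p,d,m): print(*t)
p,d,m=cap('wrist','w1')
E
```

```text
1.1833 0.0011511339208833172 [-0.25201247 -0.61821169  0.91944663]
 d [-1.57 -2.96 -2.13] r [-0.1  0.   6.3]
[ 0.6347569  -0.08714505] [ 85. 106.] -89.56593 [ 0.6246 -0.0595  0.0583] 64 (np.int32(327), np.int32(190), np.int32(34), np.int32(27))
[0.65568408 0.12896631] [28. 61.] -83.31146 None 0 (np.int32(266), np.int32(192), np.int32(20), np.int32(10))
[0.61472656 0.42813339] [14. 49.] -20.217743 [0.6283 0.421  0.0584] 6 (np.int32(174), np.int32(199), np.int32(10), np.int32(16))
[0.49915973 0.01966448] [ 51. 130.] -9.937286 [0.4587 0.0278 0.0551] 62 (np.int32(298), np.int32(225), np.int32(23), np.int32(42))
[0.43857327 0.26765091] [ 50. 128.] -36.135864 [0.4045 0.2934 0.0543] 71 (np.int32(210), np.int32(244), np.int32(38), np.int32(42))
```

View pics/w1.png

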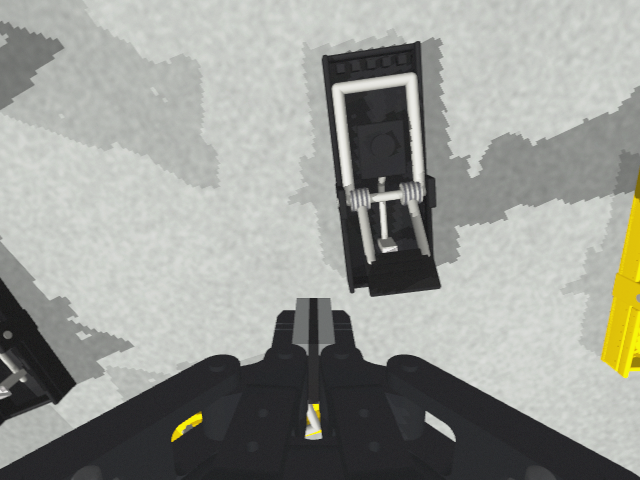

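The wrist view shows trap A with its lever at (405,275), bow shut and bait end up at (372,50). The shut fingertips are at (313,300). My redundant one-row call drifted the tool about 3.5 cm, so I'm correcting that.

```bash
python3 -m handwheel '[[[-0.8,-1.5,-1],[0,0,3],255],[[-1.57,-2.96,-2.1],[0,0,6.3],255],[[-1.57,-2.96,-2.1],[0,0,6.3],255],[[-1.57,-2.96,-2.1],[0,0,6.3],255]]'
python3 - <<'E'
from go import *
go(*tp(.445,-.244,-26.5,-.045),.027,-26.5)
print(env.state()['ft_force'])
E
```

```text
t: 1.62
tool_pos: [0.4054, -0.2206, 0.0694]
tcp_rot: [[0.898, -0.441, -0.003], [-0.441, -0.898, 0.006], [-0.005, -0.004, -1.0]]
ft_force: [0.9, -0.2, -0.1]
width: 0.002
 d [-0.07 -0.33 -4.24] r [-0.3 -0.2 -0.4]
[ 0.94946255 -0.2376267  -0.1335338 ]
```

```bash
python3 -m handwheel '[[[-0.07,-0.3,-0.5],[0,0,0],255],[[-0.07,-0.3,-0.9],[0,0,0],255],[[-0.07,-0.3,-1.3],[0,0,0],255],[[-0.07,-0.3,-1.7],[0,0,0],255],[[-0.07,-0.3,-2.1],[0,0,0],255],[[-0.07,-0.3,-2.5],[0,0,0],255],[[-0.07,-0.3,-2.9],[0,0,0],255],[[-0.07,-0.3,-3.2],[0,0,0],255],[[-0.07,-0.3,-3.5],[0,0,0],255],[[-0.07,-0.3,-3.7],[0,0,0],255],[[-0.07,-0.3,-3.8],[0,0,0],255],[[-0.07,-0.3,-3.8],[0,0,0],255]]'
```

```text
t: 2.62
tool_pos: [0.4038, -0.2228, 0.0317]
tcp_rot: [[0.898, -0.441, -0.005], [-0.441, -0.898, 0.006], [-0.008, -0.004, -1.0]]
ft_force: [-3.5, 1.6, 9.4]
width: -0.003
```

```bash
python3 -m handwheel '[[[0,0,-0.1],[0,0,0],255],[[0,0,-0.2],[0,0,0],255],[[0,0,-0.3],[0,0,0],255],[[0,0,-0.35],[0,0,0],255],[[0,0,-0.4],[0,0,0],255],[[0,0,-0.4],[0,0,0],255]]'
```

```text
t: 3.12
tool_pos: [0.4031, -0.2225, 0.0284]
tcp_rot: [[0.898, -0.441, -0.007], [-0.441, -0.898, 0.007], [-0.009, -0.003, -1.0]]
ft_force: [-3.5, 0.8, 10.9]
width: 0.001
```

```bash
python3 -m handwheel '[[[0,0,-0.1],[0,0,0],255],[[0,0,-0.15],[0,0,0],255],[[0,0,-0.15],[0,0,0],255],[[0,0,0],[0,0,0],255],[[0,0,0.15],[0,0,0],255],[[0,0,0.3],[0,0,0],255],[[0,0,0.5],[0,0,0],255],[[0,0,0.7],[0,0,0],255],[[0,0,1],[0,0,0],255]]'; python3 -m handwheel '[[[0,0,2],[0,0,0],255],[[0,0,4],[0,0,0],255],[[0,0,6],[0,0,0],0],[[0,0,7.5],[0,0,0],0],[[0,0,7.5],[0,0,0],0]]'
python3 - <<'E'
from go import *
from h import *
p,d,m=cap('wrist','w2')
go(*tp(.445,-.244,-26.5,-.05),.06,-26.5)
E
```

```text
t: 3.87
tool_pos: [0.4059, -0.2237, 0.0397]
tcp_rot: [[0.898, -0.441, -0.001], [-0.441, -0.898, 0.004], [-0.003, -0.003, -1.0]]
ft_force: [3.2, -1.8, 6.7]
width: 0.0
t: 4.28
tool_pos: [0.4082, -0.2244, 0.1176]
tcp_rot: [[0.898, -0.441, 0.005], [-0.441, -0.898, 0.001], [0.004, -0.003, -1.0]]
ft_force: [0.3, 0.2, -0.0]
width: 0.417
 d [-0.69  0.23 -5.61] r [-0.1  0.1 -0.4]
```

View pics/w2.png

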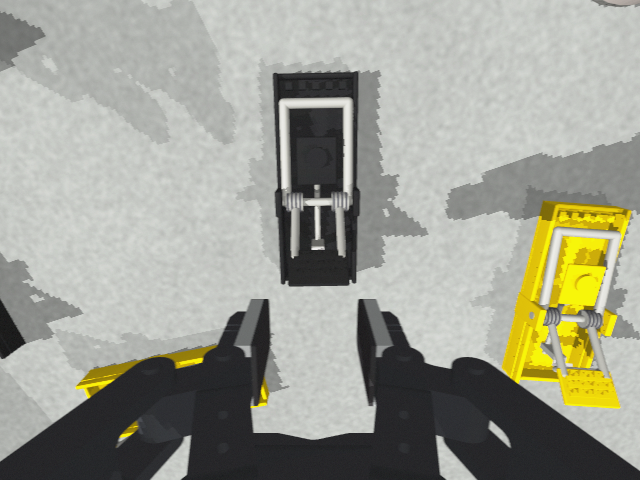

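The wrist view shows trap A from above, lever at (318,270) and bow front at (318,103). The force while I eased off suggests the catch did not hold, so I'm checking the heights by depth.

```bash
cat >> h.py <<'E'
def prof(c,yaw,n='wrist',img=None):
    "height profile (95th pct of z) along trap x, trap centre c"
    p,d,m=img or cap(n)
    v,u=np.nonzero(d>0);W=world(u,v,d[v,u],m);a=np.radians(yaw)
    q=(W[:,:2]-c)@np.array([[np.cos(a),-np.sin(a)],[np.sin(a),np.cos(a)]])
    for lo in range(-75,80,10):
        k=(q[:,0]*1000>=lo)&(q[:,0]*1000<lo+10)&(abs(q[:,1])<.022)
        print(lo+5,np.percentile(W[k,2]*1000,97).round(0) if k.sum()>3 else None,end='; ')
    print()
E
python3 - <<'E'
from h import *
prof((.445,-.244),-26.5)
p,d,m=cap('top')
for t in traps(p,d,m): print(*t)
E
```

```text
-70 22.0; -60 24.0; -50 156.0; -40 155.0; -30 205.0; -20 209.0; -10 30.0; 0 27.0; 10 29.0; 20 30.0; 30 27.0; 40 21.0; 50 20.0; 60 14.0; 70 2.0; 80 2.0; 
[ 0.63507715 -0.09674323] [ 84. 131.] -89.32787 [ 0.6224 -0.0594  0.0582] 61 (np.int32(326), np.int32(190), np.int32(42), np.int32(27))
[0.65581976 0.12140617] [33. 63.] -89.83049 None 0 (np.int32(268), np.int32(192), np.int32(21), np.int32(11))
[0.61469104 0.42827979] [16. 48.] -18.395432 [0.6284 0.4218 0.0584] 9 (np.int32(174), np.int32(198), np.int32(10), np.int32(17))
[0.4993653  0.01907731] [ 51. 131.] -9.94075 [0.4588 0.0285 0.0545] 61 (np.int32(298), np.int32(225), np.int32(23), np.int32(42))
[0.43758786 0.26751761] [ 52. 127.] -36.708435 [0.405  0.2935 0.0542] 73 (np.int32(210), np.int32(244), np.int32(38), np.int32(42))
[ 0.40101578 -0.21864674] [29. 43.] 66.68663 [ 0.4063 -0.213   0.0614] 11 (np.int32(379), np.int32(272), np.int32(13), np.int32(13))
```

Run:
```python
from h import *
from go import *
p,d,m=cap('wrist')
for t in traps(p,d,m): print(*t)
go(*tp(.445,-.244,-26.5,-.047),.06,-26.5)
```

```text
[ 0.44467221 -0.24500505] [ 50. 129.] -24.949158 [ 0.4066 -0.2275  0.0566] 2096 (np.int32(272), np.int32(64), np.int32(88), np.int32(219))
[ 0.46024118 -0.25244751] [33. 56.] -25.477722 None 0 (np.int32(289), np.int32(102), np.int32(54), np.int32(91))
[0.44604678 0.00288676] [ 4. 27.] -8.825165 None 0 (np.int32(0), np.int32(309), np.int32(20), np.int32(47))
 d [-0.24  0.03 -5.38] r [-0.3 -0.2 -0.4]
```

```bash
python3 -m handwheel '[[[-0.3,-0.2,-2],[0,0,0],255],[[-0.3,-0.2,-4],[0,0,0],255],[[-0.3,-0.2,-5],[0,0,1],255],[[-0.3,-0.2,-5.6],[0,0,1],255],[[-0.3,-0.2,-6.2],[0,0,1],255],[[-0.3,-0.2,-6.8],[0,0,1],255],[[-0.3,-0.2,-7.4],[0,0,1],255],[[-0.3,-0.2,-7.9],[0,0,1],255],[[-0.3,-0.2,-8.4],[0,0,1],255],[[-0.3,-0.2,-8.6],[0,0,1],255],[[-0.3,-0.2,-8.7],[0,0,1],255],[[-0.3,-0.2,-8.8],[0,0,1],255]]'; python3 -m handwheel '[[[0,0,-0.1],[0,0,0],255],[[0,0,-0.15],[0,0,0],255],[[0,0,-0.15],[0,0,0],255]]'
```

```text
t: 5.48
tool_pos: [0.4002, -0.2275, 0.0265]
tcp_rot: [[0.905, -0.426, -0.007], [-0.426, -0.905, 0.003], [-0.008, 0.0, -1.0]]
ft_force: [-9.1, -4.7, 24.7]
width: 0.001
t: 5.73
tool_pos: [0.4, -0.2279, 0.0266]
tcp_rot: [[0.905, -0.426, -0.008], [-0.426, -0.905, 0.003], [-0.009, 0.001, -1.0]]
ft_force: [-4.8, 1.5, 23.5]
width: 0.001
```

Hard stop reached at z about 26.5 mm with 24 N. Easing off now.

```bash
python3 -m handwheel '[[[0,0,0.1],[0,0,0],255],[[0,0,0.2],[0,0,0],255],[[0,0,0.35],[0,0,0],255],[[0,0,0.5],[0,0,0],255],[[0,0,0.7],[0,0,0],255],[[0,0,1],[0,0,0],255],[[0,0,1.3],[0,0,0],255]]'; python3 -m handwheel '[[[0,0,2],[0,0,0],255],[[0,0,4],[0,0,0],255],[[0,0,6],[0,0,0],0],[[0,0,7.5],[0,0,0],0],[[0,0,7.5],[0,0,0],0],[[0,0,7.5],[0,0,0],0],[[0,0,7.5],[0,0,0],0],[[0,0,7.5],[0,0,0],0]]'
python3 - <<'E'
from go import *
from h import *
i=cap('wrist')
for t in traps(*i): print(*t)
prof((.4447,-.245),-25.5,img=i)
E
```

```text
t: 6.32
tool_pos: [0.3998, -0.2277, 0.0394]
tcp_rot: [[0.905, -0.426, -0.009], [-0.426, -0.905, 0.003], [-0.01, 0.001, -1.0]]
ft_force: [-0.2, 0.0, -0.6]
width: 0.0
t: 6.98
tool_pos: [0.399, -0.2273, 0.1133]
tcp_rot: [[0.905, -0.426, -0.011], [-0.426, -0.905, 0.004], [-0.012, 0.001, -1.0]]
ft_force: [-0.0, -0.1, -0.4]
width: 0.845
[ 0.49639771 -0.26753464] [19. 49.] 60.218018 None 0 (np.int32(259), np.int32(49), np.int32(89), np.int32(43))
[ 0.46213898 -0.24672179] [38. 51.] -28.95607 [ 0.4797 -0.2401  0.0429] 10 (np.int32(268), np.int32(96), np.int32(63), np.int32(87))
[ 0.43186435 -0.23184985] [50. 92.] -28.883545 None 0 (np.int32(253), np.int32(123), np.int32(89), np.int32(157))
-70 2.0; -60 36.0; -50 35.0; -40 199.0; -30 206.0; -20 30.0; -10 31.0; 0 32.0; 10 38.0; 20 43.0; 30 49.0; 40 54.0; 50 52.0; 60 16.0; 70 13.0; 80 2.0;
```

Trap A is set: the bow profile rises to 54 mm and the lever is at 35 mm. Next I'm trying the leaned grasp.

```bash
sed -i 's/np.ones((7,7))/np.ones((ks,ks))/; s/reg=(0.3,1.05,-.45,.45))/reg=(0.3,1.05,-.45,.45),ks=7)/' h.py
python3 - <<'E'
from go import *
from h import *
m=env.camera_model('wrist');s=env.state();o=-m['R'].T@m['t'];print('cam in tool',(s['tcp_rot'].T@(o-s['tool_pos'])).round(3))
print(s['joints'].round(2))
go(*tp(.4487,-.2412,-28.9,-.05),.08,-28.9,15)
E
```

```text
cam in tool [ 0.075  0.001 -0.143]
[ 0.53  0.28 -0.12  2.14  0.05  0.74 -1.64]
 d [ 0.59  1.03 -3.34] r [ -7.1 -14.   -3.7]
```

```bash
python3 -m handwheel '[[[0.3,0.5,-1],[-3,-6,-1.8],0],[[0.6,1,-2],[-6,-12,-3.7],0],[[0.6,1,-3],[-7.1,-14,-3.7],0],[[0.6,1,-3],[-7.1,-14,-3.7],0],[[0.6,1,-3],[-7.1,-14,-3.7],0]]'
python3 - <<'E'
from go import *
from h import *
s=env.state();print(s['joints'].round(2))
for t in traps(*cap('wrist'),ks=25): print(*t)
go(*tp(.4487,-.2412,-28.9,-.05),.004,-28.9,15)
E
```

```text
t: 7.45
tool_pos: [0.4044, -0.2169, 0.0826]
tcp_rot: [[0.846, -0.483, 0.224], [-0.467, -0.876, -0.124], [0.256, 0.0, -0.967]]
ft_force: [-0.3, 0.4, 1.3]
width: 0.998
[ 0.43  0.24 -0.06  2.34  0.16  0.3  -1.85]
[ 0.44821713 -0.24107303] [ 50. 130.] -28.859604 [ 0.4812 -0.2411  0.0442] 2 (np.int32(266), np.int32(94), np.int32(93), np.int32(233))
 d [-0.09  0.06 -7.95] r [-0. -0.  0.]
```

```bash
python3 -m handwheel '[[[-0.1,0.05,-2],[0,0,0],0],[[-0.1,0.05,-4],[0,0,0],0],[[-0.1,0.05,-5.5],[0,0,0],0],[[-0.1,0.05,-6.5],[0,0,0],0],[[-0.1,0.05,-7.2],[0,0,0],0],[[-0.1,0.05,-7.8],[0,0,0],0],[[-0.1,0.05,-7.9],[0,0,0],0],[[-0.1,0.05,-7.9],[0,0,0],0]]'
python3 - <<'E'
from go import *
print(env.state()['joints'].round(2))
go(*tp(.4487,-.2412,-28.9,-.05),.004,-28.9,15)
E
```

```text
t: 8.17
tool_pos: [0.408, -0.2207, 0.0109]
tcp_rot: [[0.846, -0.486, 0.219], [-0.471, -0.874, -0.121], [0.25, -0.001, -0.968]]
ft_force: [0.5, -0.7, -0.7]
width: 0.998
[ 0.68  0.44 -0.35  2.36  1.    0.21 -2.66]
 d [-0.3   0.36 -0.69] r [-0.3 -0.4  0.2]
```

Joint limits block the 15° lean this close to the base. I'm raising the tool and going to 7°.

```bash
python3 -m handwheel '[[[-0.1,0.1,2],[0.5,1,0],0],[[-0.2,0.3,4],[3.6,7,0],0],[[-0.2,0.3,4],[3.6,7,0],0],[[-0.2,0.3,4],[3.6,7,0],0],[[-0.2,0.3,4],[3.6,7,0],0]]'
python3 - <<'E'
from go import *
print(env.state()['joints'].round(2))
go(*tp(.4487,-.2412,-28.9,-.05),.004,-28.9,7)
E
```

```text
t: 8.58
tool_pos: [0.4064, -0.2186, 0.0515]
tcp_rot: [[0.867, -0.489, 0.101], [-0.485, -0.873, -0.06], [0.117, 0.004, -0.993]]
ft_force: [-0.6, -0.4, -0.2]
width: 0.999
[ 0.97  0.44 -0.69  2.24  0.62  0.53 -2.28]
 d [-0.15  0.16 -4.75] r [ 0.  -0.3  0.3]
```

```bash
python3 -m handwheel '[[[-0.15,0.15,-1.5],[0,0,0],0],[[-0.15,0.15,-3],[0,0,0],0],[[-0.15,0.15,-3.8],[0,0,0],0],[[-0.15,0.15,-4.5],[0,0,0],0],[[-0.15,0.15,-4.7],[0,0,0],0],[[-0.15,0.15,-4.7],[0,0,0],0]]'
python3 - <<'E'
from go import *
print(env.state()['joints'].round(2))
go(*tp(.4487,-.2412,-28.9,-.05),.004,-28.9,7)
E
```

```text
t: 9.08
tool_pos: [0.4046, -0.2166, 0.004]
tcp_rot: [[0.867, -0.488, 0.099], [-0.484, -0.873, -0.06], [0.116, 0.004, -0.993]]
ft_force: [-0.5, -0.9, -0.0]
width: 1.0
[ 0.86  0.51 -0.57  2.27  0.76  0.42 -2.42]
 d [ 0.03 -0.04 -0.  ] r [ 0.  -0.4  0.3]
```

```bash
python3 -m handwheel '[[[0,0,0],[0,0,0],60],[[0,0,0],[0,0,0],70],[[0,0,0],[0,0,0],80],[[0,0,0],[0,0,0],90],[[0,0,0],[0,0,0],100],[[0,0,0],[0,0,0],110],[[0,0,0],[0,0,0],120],[[0,0,0],[0,0,0],140],[[0,0,0],[0,0,0],200],[[0,0,0],[0,0,0],255],[[0,0,0],[0,0,0],255]]' 25
python3 - <<'E'
from go import *
from h import *
print(env.state()['joints'].round(2))
go(.5245,-.2045,.005,1.0,7)
prof((.4487,-.2412),-28.9)
E
```

```text
t: 10.0
tool_pos: [0.4048, -0.2167, 0.0044]
tcp_rot: [[0.867, -0.487, 0.1], [-0.484, -0.873, -0.061], [0.117, 0.004, -0.993]]
ft_force: [-2.2, 0.7, 5.8]
width: 0.581
[ 0.86  0.51 -0.57  2.27  0.76  0.42 -2.42]
 d [11.97  1.22  0.06] r [ 0.2 -0.3 30.2]
-70 35.0; -60 35.0; -50 91.0; -40 98.0; -30 29.0; -20 28.0; -10 30.0; 0 33.0; 10 39.0; 20 44.0; 30 50.0; 40 54.0; 50 6.0; 60 14.0; 70 2.0; 80 None;
```

```bash
python3 -m handwheel '[[[0,0,0.1],[0,0,0],255],[[0.5,0,0.15],[0,0,1.5],255],[[1,0.1,0.15],[0,0,3],255],[[1.6,0.2,0.15],[0,0,4.5],255],[[2.2,0.2,0.15],[0,0,6],255],[[2.8,0.3,0.15],[0,0,7.5],255],[[3.4,0.3,0.15],[0,0,9],255],[[4,0.4,0.15],[0,0,10.5],255],[[4.6,0.5,0.15],[0,0,12],255],[[5.2,0.5,0.15],[0,0,13.5],255],[[5.8,0.6,0.15],[0,0,15],255],[[6,0.6,0.15],[0,0,15],255]]'; python3 -m handwheel '[[[0.5,0,0],[0,0,1.5],255],[[1,0.1,0],[0,0,3],255],[[1.6,0.2,0],[0,0,4.5],255],[[2.2,0.2,0],[0,0,6],255],[[2.8,0.3,0],[0,0,7.5],255],[[3.4,0.3,0],[0,0,9],255],[[4,0.4,0],[0,0,10.5],255],[[4.6,0.5,0],[0,0,12],255],[[5.2,0.5,0],[0,0,13.5],255],[[5.8,0.6,0],[0,0,15],255],[[6,0.6,0],[0,0,15.2],255],[[6,0.6,0],[0,0,15.2],255]]'
python3 - <<'E'
from go import *
from h import *
i=cap('wrist','w3')
for t in traps(*i,ks=25): print(*t)
print(env.state()['joints'].round(2))
go(.5245,-.2045,.004,1.0,7)
p,d,m=cap('top')
for t in traps(p,d,m): print(*t)
E
```

```text
t: 11.05
tool_pos: [0.4662, -0.2105, 0.0061]
tcp_rot: [[0.963, -0.243, 0.114], [-0.241, -0.97, -0.032], [0.118, 0.003, -0.993]]
ft_force: [-0.1, 0.3, -2.8]
width: 0.579
t: 12.05
tool_pos: [0.5269, -0.2043, 0.0061]
tcp_rot: [[0.993, 0.02, 0.119], [0.02, -1.0, -0.001], [0.119, 0.003, -0.993]]
ft_force: [-0.5, 0.1, -2.5]
width: 0.577
[ 0.63616736 -0.20243739] [ 9. 49.] -88.52069 None 0 (np.int32(236), np.int32(0), np.int32(150), np.int32(31))
[ 0.56884991 -0.20417497] [ 76. 116.] 1.3940277 [ 0.5261 -0.2068  0.0636] 15804 (np.int32(52), np.int32(57), np.int32(521), np.int32(423))
[ 0.60713403 -0.0880563 ] [ 4. 25.] -4.324585 None 0 (np.int32(0), np.int32(72), np.int32(10), np.int32(71))
[ 0.89  0.69 -0.76  2.02  0.79  0.61 -1.93]
 d [-0.17 -0.01 -0.19] r [ 0.2 -0.2 -0.1]
[ 0.6355777  -0.09308976] [ 84. 167.] -86.78052 [ 0.6228 -0.0599  0.0574] 63 (np.int32(319), np.int32(190), np.int32(53), np.int32(28))
[ 0.59502722 -0.20082619] [49. 99.] 1.3731079 [ 0.5906 -0.179   0.0433] 1 (np.int32(372), np.int32(201), np.int32(16), np.int32(31))
[0.49850439 0.01097945] [ 67. 132.] -9.1493225 [0.4592 0.0273 0.054 ] 64 (np.int32(299), np.int32(225), np.int32(25), np.int32(42))
[0.43829065 0.2683371 ] [ 51. 127.] -36.789154 [0.4047 0.2934 0.0545] 72 (np.int32(210), np.int32(244), np.int32(38), np.int32(42))
```

View pics/w3.png

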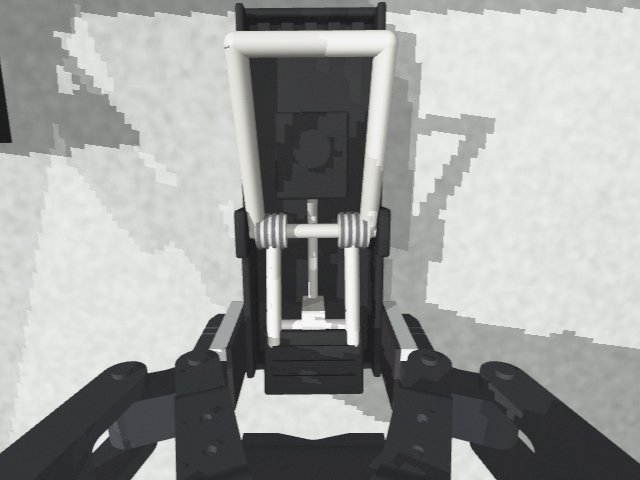

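The wrist view shows trap A gripped square and still set: bow front at (312,42), bait end at (312,12), lever at (313,375). Now I'm sliding it in.

```bash
python3 -m handwheel '[[[0.5,0,-0.05],[0,0,-0.2],255],[[1.1,0,-0.05],[0,0,-0.2],255],[[1.8,0,-0.05],[0,0,-0.2],255],[[2.5,0,-0.05],[0,0,-0.2],255],[[3.2,0,-0.05],[0,0,-0.2],255],[[3.9,0,-0.05],[0,0,-0.2],255],[[4.6,0,-0.05],[0,0,-0.2],255],[[5.3,0,-0.05],[0,0,-0.2],255],[[6,0,-0.05],[0,0,-0.2],255],[[6.6,0,-0.05],[0,0,-0.2],255],[[7.2,0,-0.05],[0,0,-0.2],255],[[7.6,0,-0.05],[0,0,-0.2],255]]'; python3 -m handwheel '[[[0,0,0],[0,0,0],255],[[0.3,0,0],[0,0,0],255],[[0.5,0,0],[0,0,0],255],[[0.7,0,0],[0,0,0],255],[[0.7,0,0],[0,0,0],255]]'
```

```text
t: 13.15
tool_pos: [0.6027, -0.2043, 0.0054]
tcp_rot: [[0.993, 0.016, 0.118], [0.016, -1.0, -0.001], [0.118, 0.003, -0.993]]
ft_force: [-0.6, 0.1, -2.4]
width: 0.574
t: 13.57
tool_pos: [0.6101, -0.2044, 0.0055]
tcp_rot: [[0.993, 0.016, 0.118], [0.016, -1.0, -0.001], [0.118, 0.003, -0.993]]
ft_force: [1.3, -0.2, -2.4]
width: 0.576
```

```bash
python3 -m handwheel '[[[0.1,0,-0.1],[0,0,0],255],[[0.2,0,-0.15],[0,0,0],255],[[0.3,0,-0.2],[0,0,0],255],[[0.4,0,-0.2],[0,0,0],255],[[0.4,0,-0.2],[0,0,0],255]]';python3 -m handwheel '[[[0.1,0,0],[0,0,0],255],[[0.2,0,0],[0,0,0],255],[[0.3,0,0],[0,0,0],255],[[0.3,0,0],[0,0,0],255]]'
```

```text
t: 13.98
tool_pos: [0.6108, -0.2044, 0.0045]
tcp_rot: [[0.994, 0.016, 0.111], [0.016, -1.0, -0.004], [0.111, 0.005, -0.994]]
ft_force: [-14.2, 0.8, 15.9]
width: 0.575
t: 14.32
tool_pos: [0.6141, -0.2045, 0.0046]
tcp_rot: [[0.994, 0.015, 0.111], [0.016, -1.0, -0.004], [0.111, 0.006, -0.994]]
ft_force: [-2.9, 0.9, 2.5]
width: 0.58
```

```bash
python3 -m handwheel '[[[0,0,0],[0,0,0],90],[[0,0,0],[0,0,0],80],[[0,0,0],[0,0,0],50],[[0,0,0],[0,0,0],30],[[0,0,0.5],[0,0,0],30],[[-0.5,0,2],[0,0,0],30],[[-2,0,4],[0,0,0],30],[[-5,0,7],[0,0,0],30],[[-8,0,10],[0,0,0],30],[[-8,0,10],[0,0,0],30]]'
python3 - <<'E'
from go import *
from h import *
i=cap('wrist','w4')
for t in traps(*i,ks=25): print(*t)
prof((.667,-.2025),1,img=i)
print(env.state()['joints'].round(2))
p,d,m=cap('top')
for t in traps(p,d,m): print(*t)
E
```

```text
t: 15.15
tool_pos: [0.5318, -0.2053, 0.1094]
tcp_rot: [[0.993, 0.015, 0.113], [0.016, -1.0, -0.009], [0.113, 0.011, -0.994]]
ft_force: [-0.3, -0.0, -1.0]
width: 0.881
[ 0.6413053  -0.06147652] [53. 95.] 1.8395996 [ 0.6173 -0.0659  0.0574] 1886 (np.int32(0), np.int32(0), np.int32(129), np.int32(165))
[ 0.64533807 -0.20426958] [51. 94.] 1.1527863 None 0 (np.int32(266), np.int32(0), np.int32(92), np.int32(161))
[ 4.97405060e-01 -6.19945526e-05] [ 15. 129.] -8.35083 None 0 (np.int32(0), np.int32(213), np.int32(23), np.int32(190))
-70 35.0; -60 36.0; -50 34.0; -40 32.0; -30 29.0; -20 30.0; -10 31.0; 0 35.0; 10 39.0; 20 29.0; 30 5.0; 40 None; 50 None; 60 None; 70 None; 80 None; 
[ 1.    0.57 -0.91  1.94  0.61  0.8  -1.79]
[ 0.64384015 -0.20373926] [66. 90.] 12.192535 [ 0.6656 -0.1874  0.0709] 2 (np.int32(367), np.int32(189), np.int32(24), np.int32(27))
[ 0.6334718  -0.06291191] [ 84. 137.] -87.28833 [ 0.6229 -0.0596  0.0571] 61 (np.int32(314), np.int32(190), np.int32(44), np.int32(28))
[0.49820761 0.0128119 ] [ 65. 131.] -8.176102 [0.4592 0.0277 0.0543] 64 (np.int32(298), np.int32(225), np.int32(25), np.int32(42))
[0.43805066 0.26810883] [ 51. 127.] -36.108337 [0.4044 0.2933 0.0549] 71 (np.int32(210), np.int32(244), np.int32(38), np.int32(42))
[ 0.48319016 -0.42551706] [ 6. 28.] 11.197891 [ 0.4799 -0.4299  0.0545] 45 (np.int32(452), np.int32(246), np.int32(12), np.int32(11))
```

View pics/w4.png

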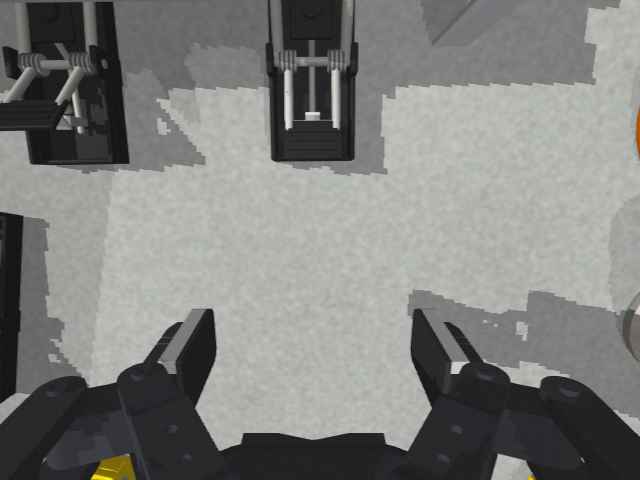

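Trap A stands set under the shelf with its rear edge at (313,160). Trap D is sprung, rear edge at (80,163), lever at (28,118). I'm measuring the shelf's edge more closely to see how far A is from the rail.

```bash
cat > edge.py <<'E'
from h import *
for n in ['wrist','top']:
    p,d,m=cap(n);v,u=np.nonzero(d>0);W=world(u,v,d[v,u],m)
    for y0 in [-.25,-.15,-.03,.1,.25]:
        k=(abs(W[:,1]-y0)<.02)&(W[:,0]>.6)&(W[:,0]<.75)&(W[:,2]>.072)&(W[:,2]<.092)
        if k.sum()>5: print(n,y0,'front',np.percentile(W[k,0],[0,3,10]).round(4),'z',np.median(W[k,2]).round(4),k.sum())
p,d,m=cap('scene');v,u=np.nonzero(d>0);W=world(u,v,d[v,u],m)
for y0 in [-.2,-.1,.0,.1,.2]: # deck back and rail seen from behind
    k=(abs(W[:,1]-y0)<.02)&(W[:,0]>.7)&(W[:,0]<.80)
    for lo,hi in [(.005,.02),(.021,.026),(.027,.03),(.06,.084)]:
        q=k&(W[:,2]>lo)&(W[:,2]<hi)
        if q.sum()>3: print(y0,(lo,hi),np.percentile(W[q,0],[5,50,95]).round(4),q.sum())
E
python3 edge.py
```

```text
wrist -0.25 front [0.6663 0.6664 0.6665] z 0.0724 26
wrist -0.15 front [0.6635 0.6639 0.664 ] z 0.0734 290
top -0.25 front [0.6647 0.6666 0.6684] z 0.0753 149
top -0.15 front [0.6618 0.6632 0.6662] z 0.075 164
top -0.03 front [0.6595 0.6602 0.661 ] z 0.0744 164
top 0.1 front [0.6552 0.656  0.6568] z 0.0747 155
top 0.25 front [0.6503 0.6516 0.6524] z 0.0747 150
-0.2 (0.005, 0.02) [0.7524 0.7543 0.7559] 64
-0.2 (0.021, 0.026) [0.747  0.7531 0.7558] 37
-0.2 (0.027, 0.03) [0.7486 0.7533 0.7557] 17
-0.2 (0.06, 0.084) [0.7769 0.7833 0.7857] 101
-0.1 (0.005, 0.02) [0.7492 0.7511 0.7526] 72
-0.1 (0.021, 0.026) [0.7454 0.7505 0.7532] 37
-0.1 (0.027, 0.03) [0.7463 0.7486 0.7518] 14
-0.1 (0.06, 0.084) [0.7737 0.7802 0.7829] 108
0.0 (0.005, 0.02) [0.7463 0.748  0.75  ] 74
0.0 (0.021, 0.026) [0.7427 0.7481 0.7501] 32
0.0 (0.027, 0.03) [0.7423 0.7455 0.7492] 21
0.0 (0.06, 0.084) [0.7735 0.7775 0.7793] 106
0.1 (0.005, 0.02) [0.7425 0.7452 0.7469] 85
0.1 (0.021, 0.026) [0.7394 0.7447 0.7469] 38
0.1 (0.027, 0.03) [0.7395 0.7422 0.7464] 23
0.1 (0.06, 0.084) [0.7678 0.7743 0.7766] 127
0.2 (0.005, 0.02) [0.74   0.7419 0.744 ] 93
0.2 (0.021, 0.026) [0.7372 0.7415 0.7439] 38
0.2 (0.027, 0.03) [0.7359 0.7399 0.7433] 27
0.2 (0.06, 0.084) [0.7081 0.7597 0.7729] 264
```

Run:
```python
from go import *
go(.570,-.2046,.012,1.7,10)
```

```text
d [ 3.55 -0.01 -9.24] r [ 0.4 -3.6  0.8]
```

```bash
python3 -m handwheel '[[[0,0,-3],[0.4,-3.6,0.8],255],[[1,0,-6],[0.4,-3.6,0.8],255],[[2.5,0,-8],[0.4,-3.6,0.8],255],[[3.5,0,-9],[0.4,-3.6,0.8],255],[[3.5,0,-9.2],[0.4,-3.6,0.8],255],[[3.6,0,-9.2],[0.4,-3.6,0.8],255],[[3.8,0,-9.2],[0.4,-3.6,0.8],255],[[4,0,-9.2],[0.4,-3.6,0.8],255],[[4.2,0,-9.2],[0.4,-3.6,0.8],255],[[4.4,0,-9.2],[0.4,-3.6,0.8],255],[[4.6,0,-9.2],[0.4,-3.6,0.8],255],[[4.8,0,-9.2],[0.4,-3.6,0.8],255]]'
```

```text
t: 16.4
tool_pos: [0.5827, -0.2048, 0.0128]
tcp_rot: [[0.984, 0.029, 0.174], [0.028, -1.0, 0.005], [0.174, 0.0, -0.985]]
ft_force: [-0.3, -0.8, 0.5]
width: -0.006
```

```bash
python3 -m handwheel '[[[0.2,0,0],[0,0,0],255],[[0.35,0,0],[0,0,0],255],[[0.5,0,0],[0,0,0],255],[[0.6,0,0],[0,0,0],255],[[0.7,0,0],[0,0,0],255]]'; python3 -m handwheel '[[[0.1,0,0],[0,0,0],255],[[0.2,0,0],[0,0,0],255],[[0.3,0,0],[0,0,0],255],[[0.3,0,0],[0,0,0],255]]'
```

```text
t: 16.82
tool_pos: [0.5889, -0.2048, 0.0126]
tcp_rot: [[0.985, 0.029, 0.172], [0.028, -1.0, 0.005], [0.172, 0.0, -0.985]]
ft_force: [-5.4, 1.1, 4.4]
width: -0.003
t: 17.15
tool_pos: [0.5891, -0.2048, 0.0124]
tcp_rot: [[0.986, 0.028, 0.166], [0.028, -1.0, 0.003], [0.166, 0.001, -0.986]]
ft_force: [-10.3, 0.6, 10.7]
width: 0.0
```

```bash
python3 -m handwheel '[[[-0.5,0,0],[0,0,0],255],[[-1.5,0,0],[0,0,0],255],[[-3,0,2],[0,0,0],255],[[-4,2,5],[0,0,0],255],[[-5,5,8],[0,0,0],150],[[-5,8,10],[0,3,0],100],[[-5,11,10],[0,3,0],30],[[-5,14,10],[0,3,0],0],[[-5,14,10],[0,3,0],0],[[-5,14,10],[0,3,0],0],[[-5,14,10],[0,3,0],0]]'
python3 - <<'E'
from h import *
from go import *
for n in ['wrist','top']:
    p,d,m=cap(n,'q'+n)
    v,u=np.nonzero(d>0);W=world(u,v,d[v,u],m);D=p[v,u].max(1)<62
    for y0 in (-.204,-.061):
        k=D&(abs(W[:,1]-y0)<.03)&(W[:,0]>.55)&(W[:,0]<.66)&(W[:,2]>.008)&(W[:,2]<.026)
        print(n,y0,'rear',np.percentile(W[k,0],[0,2,5]).round(4),'y',np.percentile(W[k,1],[2,98]).round(4),k.sum())
        k=(abs(W[:,1]-y0)<.03)&(W[:,0]>.55)&(W[:,0]<.66)&(W[:,2]>.04)&(W[:,2]<.07);print(k.sum())
E
python3 edge.py | grep -E 'wrist|top'
```

```text
t: 18.07
tool_pos: [0.5387, -0.0655, 0.1121]
tcp_rot: [[0.993, 0.028, 0.113], [0.028, -1.0, 0.002], [0.113, 0.001, -0.994]]
ft_force: [-0.0, -0.3, -1.1]
width: 0.974
wrist -0.204 rear [0.598  0.5988 0.6001] y [-0.229  -0.1788] 2152
0
wrist -0.061 rear [0.5936 0.5941 0.5945] y [-0.0862 -0.0378] 1416
2295
top -0.204 rear [0.5962 0.5969 0.5974] y [-0.2268 -0.1773] 79
1
top -0.061 rear [0.6305 0.6327 0.6355] y [-0.0781 -0.0341] 47
2
wrist -0.15 front [0.6635 0.664  0.6642] z 0.0788 2463
wrist -0.03 front [0.6599 0.6604 0.6607] z 0.0784 2570
top -0.25 front [0.6657 0.6669 0.6685] z 0.0753 150
top -0.15 front [0.6625 0.6638 0.6653] z 0.0745 169
top -0.03 front [0.6588 0.6601 0.6611] z 0.0744 162
top 0.1 front [0.6554 0.6562 0.6572] z 0.0749 150
top 0.25 front [0.6506 0.6513 0.6523] z 0.0751 164
```

A's rear edge didn't move under a 10 N push, and D's rear stands equally far out (67 mm), so A is against the rail. Now D: drawing it out.

Run:
```python
from go import *
go(.6088,-.0625,.004,1.8,10)
print(env.state()['joints'].round(2))
```

```text
d [  6.99   0.36 -10.8 ] r [ 0.1 -3.5  0.3]
[ 0.77  0.52 -0.92  2.01  0.6   0.78 -2.04]
```

```bash
python3 -m handwheel '[[[3,0.2,0],[0,-2,0],0],[[6,0.35,-1],[0,-3.5,0.3],0],[[7,0.35,-3],[0,-3.5,0.3],0],[[7,0.35,-5],[0,-3.5,0.3],0],[[7,0.35,-7],[0,-3.5,0.3],0],[[7,0.35,-8.5],[0,-3.5,0.3],0],[[7,0.35,-9.5],[0,-3.5,0.3],0],[[7,0.35,-10.3],[0,-3.5,0.3],0],[[7,0.35,-10.6],[0,-3.5,0.3],0],[[7,0.35,-10.6],[0,-3.5,0.3],0]]'; python3 -m handwheel '[[[0,0,0],[0,0,0],80],[[0,0,0],[0,0,0],100],[[0,0,0],[0,0,0],120],[[0,0,0],[0,0,0],160],[[0,0,0],[0,0,0],255],[[0,0,0],[0,0,0],255],[[0,0,0],[0,0,0],255]]' 25
```

```text
t: 19.15
tool_pos: [0.6089, -0.0627, 0.0057]
tcp_rot: [[0.984, 0.031, 0.173], [0.031, -1.0, 0.004], [0.173, 0.002, -0.985]]
ft_force: [-1.0, -0.8, 0.3]
width: 0.999
t: 19.73
tool_pos: [0.6095, -0.0624, 0.0068]
tcp_rot: [[0.984, 0.032, 0.175], [0.031, -1.0, 0.004], [0.175, 0.002, -0.985]]
ft_force: [-2.3, 0.7, 7.3]
width: 0.577
```

```bash
python3 -m handwheel '[[[-0.5,0,0],[0,0,0],255],[[-1.4,0,0],[0,0,0],255],[[-2.4,0,0],[0,0,0],255],[[-3.4,0,0],[0,0,0],255],[[-4.4,0,0],[0,0,0],255],[[-5.4,-0.3,0],[0,0,0],255],[[-6.4,-0.8,0],[0,0,0],255],[[-7.4,-1.6,0],[0,0,0],255],[[-8.4,-2.4,0],[0,0,0],255],[[-9.4,-3.2,0],[0,0,0],255],[[-10.4,-3.8,0],[0,0,0],255],[[-10.8,-3.8,0],[0,0,0],255]]'; python3 -m handwheel '[[[0,0,0],[0,0,0],90],[[0,0,0],[0,0,0],60],[[0,0,0],[0,0,0],30],[[0,0,1],[0,0,0],30],[[0,0,4],[0,4,0],30],[[-1,0,8],[0,8,0],30],[[-2,0,11],[0,10,0],30],[[-2,0,11],[0,10,0],150],[[-2,0,11],[0,10,0],255],[[-2,0,11],[0,10,0],255]]';  python3 - <<'E'
from go import *
from h import *
i=cap('wrist')
for t in traps(*i,ks=15): print(*t)
i=cap('top')
for t in traps(*i): print(*t)
E
```

```text
t: 20.73
tool_pos: [0.5002, -0.1027, 0.0068]
tcp_rot: [[0.984, 0.028, 0.175], [0.028, -1.0, 0.002], [0.175, 0.003, -0.985]]
ft_force: [1.2, -0.4, -1.2]
width: 0.578
t: 21.57
tool_pos: [0.4797, -0.1027, 0.1163]
tcp_rot: [[1.0, 0.028, 0.0], [0.028, -1.0, 0.002], [0.0, -0.002, -1.0]]
ft_force: [0.0, -0.3, -0.5]
width: 0.465
[ 0.61256885 -0.20520122] [30. 50.] -88.681404 None 0 (np.int32(449), np.int32(0), np.int32(108), np.int32(57))
[ 0.54918152 -0.1014301 ] [ 50. 129.] 2.1732788 [ 0.5074 -0.1034  0.0569] 2121 (np.int32(269), np.int32(16), np.int32(88), np.int32(227))
[0.50016721 0.01918956] [ 52. 130.] -9.847244 [0.459  0.0255 0.0565] 2140 (np.int32(49), np.int32(98), np.int32(127), np.int32(220))
[ 0.63823883 -0.2026916 ] [49. 87.] 4.4648285 [ 0.6065 -0.1885  0.0431] 1 (np.int32(371), np.int32(190), np.int32(19), np.int32(27))
[ 0.65839014 -0.00844613] [29. 95.] -85.87939 None 0 (np.int32(304), np.int32(192), np.int32(31), np.int32(10))
[0.61432294 0.42794138] [14. 49.] -16.622208 [0.6283 0.4214 0.0521] 9 (np.int32(174), np.int32(198), np.int32(10), np.int32(17))
[0.49816492 0.01478876] [ 60. 130.] -9.452362 [0.4592 0.0274 0.0539] 62 (np.int32(298), np.int32(225), np.int32(24), np.int32(42))
[0.43945187 0.26757892] [ 51. 130.] -36.79973 [0.4049 0.2938 0.0542] 71 (np.int32(210), np.int32(244), np.int32(39), np.int32(42))
```

```bash
python3 -m handwheel '[[[1,-0.05,-2],[0,0,0.6],255],[[2.2,-0.05,-4],[0,0,0.6],255],[[2.2,-0.05,-5],[0,0,0.6],255],[[2.2,-0.05,-5.6],[0,0,0.6],255],[[2.2,-0.05,-6.2],[0,0,0.6],255],[[2.2,-0.05,-6.8],[0,0,0.6],255],[[2.2,-0.05,-7.4],[0,0,0.6],255],[[2.2,-0.05,-7.9],[0,0,0.6],255],[[2.2,-0.05,-8.4],[0,0,0.6],255],[[2.2,-0.05,-8.7],[0,0,0.6],255],[[2.2,-0.05,-8.9],[0,0,0.6],255],[[2.2,-0.05,-9.1],[0,0,0.6],255]]'; python3 -m handwheel '[[[0,0,0],[0,0,0],255],[[0,0,-0.1],[0,0,0],255],[[0,0,-0.1],[0,0,0],255]]'
```

```text
t: 22.67
tool_pos: [0.4986, -0.1028, 0.0264]
tcp_rot: [[0.999, 0.039, -0.008], [0.039, -0.999, -0.001], [-0.008, 0.001, -1.0]]
ft_force: [-14.4, -1.0, 44.4]
width: 0.0
t: 22.92
tool_pos: [0.4985, -0.1027, 0.0271]
tcp_rot: [[0.999, 0.04, -0.008], [0.04, -0.999, -0.003], [-0.008, 0.003, -1.0]]
ft_force: [-4.2, -1.1, 17.7]
width: -0.001
```

```bash
python3 -m handwheel '[[[0,0,0.1],[0,0,0],255],[[0,0,0.2],[0,0,0],255],[[0,0,0.35],[0,0,0],255],[[0,0,0.5],[0,0,0],255],[[0,0,0.7],[0,0,0],255],[[0,0,1],[0,0,0],255],[[0,0,1.3],[0,0,0],255]]'; python3 -m handwheel '[[[0,0,2],[0,0,0],255],[[0,0,4],[0,-3,0],255],[[0,0,6],[0,-6,0],0],[[0,0,7.5],[0,-9,0],0],[[0,0,7.5],[0,-10,0],0],[[0,0,7.5],[0,-10,0],0],[[0,0,7.5],[0,-10,0],0],[[0,0,7.5],[0,-10,0],0]]'
python3 - <<'E'
from go import *
from h import *
i=cap('wrist')
T=traps(*i,ks=25)
for t in T: print(*t)
prof((.5492,-.1015),2.2,img=i)
for t in T:
    if t[1][1]>120 and t[0][1]<-.06: go(*tp(*t[0],t[2],-.05),.006,t[2],10)
E
```

```text
t: 23.5
tool_pos: [0.4977, -0.1025, 0.0399]
tcp_rot: [[0.999, 0.04, -0.009], [0.04, -0.999, -0.003], [-0.009, 0.003, -1.0]]
ft_force: [-0.3, -0.7, 0.1]
width: -0.001
t: 24.17
tool_pos: [0.4975, -0.1026, 0.1142]
tcp_rot: [[0.986, 0.039, 0.163], [0.04, -0.999, -0.002], [0.163, 0.009, -0.987]]
ft_force: [0.1, 0.4, 1.1]
width: 0.843
[ 0.63593018 -0.20442841] [51. 76.] 1.2877808 None 0 (np.int32(435), np.int32(0), np.int32(108), np.int32(125))
[ 0.5491969  -0.10136871] [ 50. 129.] 1.9736786 None 0 (np.int32(271), np.int32(87), np.int32(82), np.int32(211))
[0.50001395 0.01892659] [ 52. 130.] -9.358887 [0.459  0.0256 0.0566] 2233 (np.int32(42), np.int32(155), np.int32(141), np.int32(212))
-70 2.0; -60 199.0; -50 208.0; -40 32.0; -30 30.0; -20 28.0; -10 30.0; 0 33.0; 10 38.0; 20 44.0; 30 49.0; 40 54.0; 50 7.0; 60 14.0; 70 2.0; 80 2.0; 
 d [  0.16  -0.07 -10.81] r [ 0.5 -0.6 -0.3]
```

```bash
python3 -m handwheel '[[[0.15,-0.07,-2],[0,0,0],0],[[0.15,-0.07,-4.5],[0,0,0],0],[[0.15,-0.07,-6.5],[0,0,0],0],[[0.15,-0.07,-8.5],[0,0,0],0],[[0.15,-0.07,-9.7],[0,0,0],0],[[0.15,-0.07,-10.4],[0,0,0],0],[[0.15,-0.07,-10.7],[0,0,0],0],[[0.15,-0.07,-10.7],[0,0,0],0]]'; python3 -m handwheel '[[[0,0,0],[0,0,0],60],[[0,0,0],[0,0,0],70],[[0,0,0],[0,0,0],80],[[0,0,0],[0,0,0],90],[[0,0,0],[0,0,0],100],[[0,0,0],[0,0,0],110],[[0,0,0],[0,0,0],120],[[0,0,0],[0,0,0],140],[[0,0,0],[0,0,0],200],[[0,0,0.1],[0,0,0],255],[[0,0,0.1],[0,0,0],255]]' 25
python3 - <<'E'
from h import *
prof((.5492,-.1015),2.0)
E
```

```text
t: 24.88
tool_pos: [0.4992, -0.1027, 0.0065]
tcp_rot: [[0.986, 0.04, 0.162], [0.041, -0.999, -0.001], [0.162, 0.008, -0.987]]
ft_force: [0.2, 0.0, -1.0]
width: 1.003
t: 25.8
tool_pos: [0.4989, -0.1028, 0.0075]
tcp_rot: [[0.986, 0.04, 0.162], [0.04, -0.999, -0.002], [0.161, 0.008, -0.987]]
ft_force: [0.4, -0.1, -1.4]
width: 0.579
-70 34.0; -60 36.0; -50 101.0; -40 83.0; -30 30.0; -20 28.0; -10 30.0; 0 33.0; 10 39.0; 20 44.0; 30 50.0; 40 54.0; 50 6.0; 60 14.0; 70 2.0; 80 None;
```

```bash
python3 -m handwheel '[[[0.2,0.2,0],[0,0,0],255],[[0.4,0.6,0],[0,0,0],255],[[0.6,1.1,0],[0,0,0],255],[[0.8,1.6,0],[0,0,0],255],[[1.1,2.1,0],[0,0,0],255],[[1.6,2.6,0],[0,0,0],255],[[2.2,3,0],[0,0,0],255],[[2.9,3.1,0],[0,0,0],255],[[3.6,3.1,0],[0,0,0],255],[[4.3,3.1,0],[0,0,0],255],[[5,3.1,0],[0,0,0],255],[[5.4,3.1,0],[0,0,0],255]]'; python3 -m handwheel '[[[0.6,0,0],[0,0,0],255],[[1.2,0,0],[0,0,0],255],[[1.9,0,0],[0,0,0],255],[[2.6,0,0],[0,0,0],255],[[3.3,0,0],[0,0,0],255],[[3.9,0,0],[0,0,0],255],[[4.4,0,0],[0,0,0],255],[[4.8,0,0],[0,0,0],255],[[5,0,0],[0,0,0],255],[[5,0,0],[0,0,0],255]]'; python3 -m handwheel '[[[0.1,0,0],[0,0,0],255],[[0.2,0,-0.05],[0,0,0],255],[[0.3,0,-0.05],[0,0,0],255],[[0.4,0,-0.05],[0,0,0],255],[[0.5,0,-0.05],[0,0,0],255]]'
```

```text
t: 26.85
tool_pos: [0.5543, -0.072, 0.0073]
tcp_rot: [[0.986, 0.039, 0.162], [0.04, -0.999, -0.001], [0.162, 0.008, -0.987]]
ft_force: [0.2, 0.2, -2.3]
width: 0.578
t: 27.68
tool_pos: [0.6047, -0.0719, 0.0073]
tcp_rot: [[0.986, 0.039, 0.163], [0.04, -0.999, -0.001], [0.162, 0.007, -0.987]]
ft_force: [0.3, -0.4, -2.3]
width: 0.576
t: 28.1
tool_pos: [0.6059, -0.0719, 0.0069]
tcp_rot: [[0.987, 0.039, 0.155], [0.04, -0.999, -0.004], [0.155, 0.01, -0.988]]
ft_force: [-16.1, -0.2, 16.1]
width: 0.578
```

The equal x and z forces look like bench friction locking (pressing down while pushing), not rail contact. I'm lifting D slightly and continuing forward.

```bash
python3 -m handwheel '[[[-0.1,0,0.1],[0,0,0],255],[[-0.1,0,0.15],[0,-0.4,0],255],[[0,0,0.15],[0,-0.4,0],255]]';python3 -m handwheel '[[[0.2,0,0],[0,0,0],255],[[0.3,0,0],[0,0,0],255],[[0.4,0,0],[0,0,0],255],[[0.4,0,0],[0,0,0],255]]'; python3 -m handwheel '[[[0.2,0,0],[0,0,0],255],[[0.3,0,0],[0,0,0],255],[[0.4,0,0],[0,0,0],255],[[0.4,0,0],[0,0,0],255]]'
```

```text
t: 28.35
tool_pos: [0.6055, -0.072, 0.0085]
tcp_rot: [[0.986, 0.039, 0.162], [0.04, -0.999, -0.004], [0.162, 0.011, -0.987]]
ft_force: [0.3, -0.4, -2.0]
width: 0.576
t: 28.68
tool_pos: [0.61, -0.072, 0.0084]
tcp_rot: [[0.986, 0.039, 0.163], [0.04, -0.999, -0.004], [0.162, 0.01, -0.987]]
ft_force: [-0.8, 0.3, -2.4]
width: 0.575
t: 29.02
tool_pos: [0.6143, -0.0719, 0.0084]
tcp_rot: [[0.986, 0.039, 0.163], [0.04, -0.999, -0.004], [0.163, 0.01, -0.987]]
ft_force: [0.1, 0.7, -1.7]
width: 0.574
```

```bash
python3 -m handwheel '[[[0.1,0,0],[0,0,0],255],[[0.2,0,0],[0,0,0],255],[[0.2,0,0],[0,0,0],255]]'
```

```text
t: 29.27
tool_pos: [0.6166, -0.072, 0.0084]
tcp_rot: [[0.986, 0.039, 0.163], [0.04, -0.999, -0.004], [0.163, 0.01, -0.987]]
ft_force: [0.4, 0.3, -2.2]
width: 0.577
```

```bash
python3 -m handwheel '[[[0.1,0,0],[0,0,0],255],[[0.2,0,0],[0,0,0],255],[[0.2,0,0],[0,0,0],255]]'
```

```text
t: 29.52
tool_pos: [0.6174, -0.0719, 0.0079]
tcp_rot: [[0.986, 0.039, 0.161], [0.04, -0.999, -0.004], [0.16, 0.01, -0.987]]
ft_force: [-4.2, 0.3, -0.3]
width: 0.582
```

```bash
python3 -m handwheel '[[[-0.1,0,0],[0,0,0],255],[[-0.1,0,-0.05],[0,0,0],255],[[-0.1,0,-0.1],[0,0,0],255],[[-0.1,0,-0.1],[0,0,0],100],[[-0.1,0,-0.1],[0,0,0],85],[[-0.1,0,-0.1],[0,0,0],60],[[-0.1,0,-0.1],[0,0,0],30],[[-0.1,0,0.5],[0,0,0],30],[[-0.5,0,2],[0,0,0],30],[[-2,0,5],[0,0,0],30],[[-5,-4,9],[0,0,0],30],[[-7,-8,10],[0,0,0],30]]'
python3 - <<'E'
from go import *
from h import *
i=cap('wrist')
for t in traps(*i,ks=25): print(*t)
prof((.667,-.071),1.8,img=i)
prof((.664,-.2045),1.8,img=i)
go(.598-.035,-.2045,.008,1.8,10)
E
```

```text
t: 30.52
tool_pos: [0.5602, -0.1279, 0.1033]
tcp_rot: [[0.985, 0.047, 0.166], [0.048, -0.999, -0.002], [0.166, 0.01, -0.986]]
ft_force: [0.4, -1.1, -0.8]
width: 0.878
[ 0.6409317  -0.07255681] [50. 78.] 1.522995 None 0 (np.int32(175), np.int32(77), np.int32(94), np.int32(129))
[ 0.64076434 -0.20456892] [52. 85.] 1.2862854 None 0 (np.int32(399), np.int32(82), np.int32(99), np.int32(142))
[0.520091   0.01540266] [51. 90.] -9.458817 None 0 (np.int32(23), np.int32(251), np.int32(117), np.int32(140))
-70 3.0; -60 36.0; -50 35.0; -40 33.0; -30 30.0; -20 28.0; -10 76.0; 0 85.0; 10 75.0; 20 75.0; 30 75.0; 40 None; 50 None; 60 None; 70 None; 80 None; 
-70 34.0; -60 35.0; -50 34.0; -40 33.0; -30 29.0; -20 28.0; -10 30.0; 0 85.0; 10 75.0; 20 75.0; 30 75.0; 40 74.0; 50 None; 60 None; 70 None; 80 None; 
 d [ 0.72 -6.25 -9.51] r [ 1.1 -0.7  0.1]
```

D is home and still set, rear at 0.602. A is about 8 mm short, so I'm regripping it, lifting slightly and pushing it on.

```bash
python3 - <<'E'
from go import *
go(.613,-.2045,.0065,1.3,10)
E
python3 -m handwheel '[[[1,-3,0],[0,0,0],0],[[3,-6,0],[0,0,0],0],[[5,-7.5,0],[0,0,0],0],[[5.2,-7.6,-2],[1,0,0],0],[[5.2,-7.6,-4],[1,0,0],0],[[5.2,-7.6,-4.5],[1,0,0],0],[[5.2,-7.6,-4.5],[1,0,0],0]]'
python3 - <<'E'
from go import *
go(.613,-.2045,.0065,1.3,10)
E
```

```text
d [ 5.72 -6.25 -9.66] r [ 1.1 -0.7 -0.4]
t: 31.15
tool_pos: [0.6066, -0.2176, 0.0572]
tcp_rot: [[0.987, 0.029, 0.159], [0.029, -1.0, 0.004], [0.159, 0.0, -0.987]]
ft_force: [-0.2, 0.4, -0.7]
width: 1.003
 d [ 0.64  1.31 -5.07] r [ 0.  -0.9 -0.4]
```

```bash
python3 -m handwheel '[[[0.3,0.7,0.3],[0,0,0],0],[[0.6,1.3,0],[0,-0.9,-0.4],0],[[0.65,1.3,0],[0,-0.9,-0.4],0],[[0.65,1.3,-1.5],[0,-0.9,-0.4],0],[[0.65,1.3,-3],[0,-0.9,-0.4],0],[[0.65,1.3,-4],[0,-0.9,-0.4],0],[[0.65,1.3,-4.7],[0,-0.9,-0.4],0],[[0.65,1.3,-5],[0,-0.9,-0.4],0],[[0.65,1.3,-5],[0,-0.9,-0.4],0]]'; python3 -m handwheel '[[[0,0,0],[0,0,0],60],[[0,0,0],[0,0,0],70],[[0,0,0],[0,0,0],80],[[0,0,0],[0,0,0],90],[[0,0,0],[0,0,0],100],[[0,0,0],[0,0,0],110],[[0,0,0],[0,0,0],120],[[0,0,0],[0,0,0],140],[[0,0,0],[0,0,0],200],[[0,0,0.1],[0,0,0],255],[[0,0,0.15],[0,0,0],255],[[0,0,0.15],[0,0,0],255]]' 25; python3 -m handwheel '[[[0.1,0,0],[0,0,0],255],[[0.2,0,0],[0,0,0],255],[[0.3,0,0],[0,0,0],255],[[0.4,0,0],[0,0,0],255],[[0.5,0,0],[0,0,0],255],[[0.5,0,0],[0,0,0],255]]'
```

```text
t: 31.9
tool_pos: [0.6123, -0.2045, 0.0058]
tcp_rot: [[0.985, 0.022, 0.172], [0.022, -1.0, 0.004], [0.172, 0.0, -0.985]]
ft_force: [0.3, -0.1, 0.3]
width: 0.999
t: 32.9
tool_pos: [0.6119, -0.2046, 0.0068]
tcp_rot: [[0.985, 0.022, 0.171], [0.022, -1.0, 0.004], [0.171, -0.0, -0.985]]
ft_force: [-0.1, 0.0, -1.2]
width: 0.575
t: 33.4
tool_pos: [0.6172, -0.2046, 0.0066]
tcp_rot: [[0.985, 0.022, 0.171], [0.022, -1.0, 0.004], [0.171, -0.0, -0.985]]
ft_force: [-0.7, 0.2, -1.1]
width: 0.578
```

Moved freely by 5 mm. A little more until contact.

```bash
python3 -m handwheel '[[[0.1,0,0.05],[0,0,0],255],[[0.2,0,0.05],[0,0,0],255],[[0.3,0,0.05],[0,0,0],255],[[0.3,0,0.05],[0,0,0],255]]'
```

```text
t: 33.73
tool_pos: [0.6205, -0.2046, 0.007]
tcp_rot: [[0.985, 0.022, 0.172], [0.022, -1.0, 0.004], [0.172, -0.001, -0.985]]
ft_force: [0.1, -0.4, -1.7]
width: 0.571
```

```bash
python3 -m handwheel '[[[0,0,-0.1],[0,0,0],255],[[0,0,-0.1],[0,0,0],100],[[0,0,-0.1],[0,0,0],85],[[0,0,-0.1],[0,0,0],60],[[0,0,-0.1],[0,0,0],30],[[0,0,0.5],[0,0,0],30],[[-0.5,0,2],[0,0,0],30],[[-2,0,5],[0,0,0],30],[[-5,3,8],[0,3,0],30],[[-8,7,9],[0,6,-3],30],[[-11,11,9],[0,8,-6],255],[[-14,15,9],[0,10,-9],255]]'
python3 - <<'E'
from go import *
from h import *
i=cap('wrist','w5')
for t in traps(*i,ks=15): print(*t)
i=cap('top')
for t in traps(*i): print(*t)
go(*tp(.500,.019,-9.5,-.047),.115,-9.5)
E
```

```text
t: 34.73
tool_pos: [0.5014, -0.0813, 0.0987]
tcp_rot: [[0.99, -0.138, -0.0], [-0.138, -0.99, -0.01], [0.001, 0.01, -1.0]]
ft_force: [0.1, 0.4, -0.2]
width: 0.618
[ 0.62445422 -0.07142004] [46. 48.] -87.86573 None 0 (np.int32(202), np.int32(0), np.int32(110), np.int32(93))
[ 0.61773071 -0.20469513] [24. 50.] -88.91962 None 0 (np.int32(459), np.int32(0), np.int32(111), np.int32(49))
[0.49986676 0.0194338 ] [ 52. 128.] -9.220749 [0.4637 0.0214 0.0507] 472 (np.int32(96), np.int32(174), np.int32(104), np.int32(201))
[ 0.65183386 -0.02761852] [ 49. 133.] -89.89587 [ 0.6615 -0.0676  0.0714] 5 (np.int32(304), np.int32(190), np.int32(43), np.int32(17))
[ 0.64320441 -0.20445755] [63. 76.] 2.2216644 [ 0.6037 -0.1948  0.0417] 1 (np.int32(370), np.int32(190), np.int32(21), np.int32(24))
[0.49836658 0.01724023] [ 55. 130.] -9.787277 [0.4593 0.0275 0.0544] 65 (np.int32(298), np.int32(225), np.int32(24), np.int32(42))
[0.43811853 0.26842719] [ 52. 128.] -38.11316 [0.4045 0.2936 0.0546] 70 (np.int32(210), np.int32(244), np.int32(38), np.int32(42))
 d [-4.54 10.3   1.67] r [ 0.5 -0.2 -2.3]
```

```bash
python3 -m handwheel '[[[-1.5,3,1.6],[0,0,-1],255],[[-3,6,1.6],[0.5,0,-2],255],[[-4.2,9,1.6],[0.5,0,-2.3],255],[[-4.5,10.3,1],[0.5,0,-2.3],255],[[-4.5,10.3,-1],[0.5,0,-2.3],255],[[-4.5,10.3,-2.5],[0.5,0,-2.3],255],[[-4.5,10.3,-2.5],[0.5,0,-2.3],255],[[-4.5,10.3,-2.5],[0.5,0,-2.3],255]]'
python3 - <<'E'
from go import *
print(env.state()['joints'].round(2))
go(*tp(.4999,.0192,-9.3,-.047),.027,-9.5)
E
```

```text
t: 35.5
tool_pos: [0.4539, 0.0267, 0.0737]
tcp_rot: [[0.986, -0.164, -0.003], [-0.164, -0.986, -0.0], [-0.003, 0.001, -1.0]]
ft_force: [-0.6, 0.6, 0.5]
width: 0.0
[ 0.56  0.49 -0.88  2.15  0.55  0.75 -2.42]
 d [-0.04  0.01 -4.67] r [ 0.  -0.2 -0.1]
```

```bash
python3 -m handwheel '[[[0,0,-0.5],[0,0,0],255],[[0,0,-1],[0,0,0],255],[[0,0,-1.5],[0,0,0],255],[[0,0,-2],[0,0,0],255],[[0,0,-2.5],[0,0,0],255],[[0,0,-3],[0,0,0],255],[[0,0,-3.5],[0,0,0],255],[[0,0,-4],[0,0,0],255],[[0,0,-4.3],[0,0,0],255],[[0,0,-4.5],[0,0,0],255],[[0,0,-4.7],[0,0,0],255],[[0,0,-4.8],[0,0,0],255]]'
```

```text
t: 36.5
tool_pos: [0.4526, 0.0273, 0.0266]
tcp_rot: [[0.986, -0.164, -0.005], [-0.164, -0.986, -0.001], [-0.005, 0.002, -1.0]]
ft_force: [-9.8, -0.0, 26.8]
width: 0.002
```

```bash
python3 -m handwheel '[[[0,0,-0.05],[0,0,0],255],[[0,0,0.1],[0,0,0],255],[[0,0,0.2],[0,0,0],255],[[0,0,0.35],[0,0,0],255],[[0,0,0.5],[0,0,0],255],[[0,0,0.7],[0,0,0],255],[[0,0,1],[0,0,0],255],[[0,0,1.3],[0,0,0],255]]'; python3 -m handwheel '[[[0,0,2],[0,0,0],255],[[0,0,4],[0,-3,0],255],[[0,0,6],[0,-6,0],0],[[0,0,7.5],[0.5,-7,0],0],[[0,0,7.5],[0.5,-7,0],0],[[0,0,7.5],[0.5,-7,0],0],[[0,0,7.5],[0.5,-7,0],0],[[0,0,7.5],[0.5,-7,0],0]]'
python3 - <<'E'
from go import *
from h import *
i=cap('wrist')
T=traps(*i,ks=25)
for t in T: print(*t)
prof((.4999,.0192),-9.3,img=i)
for t in T:
    if t[1][1]>120 : go(*tp(*t[0],t[2],-.05),.006,t[2],7)
print(env.state()['joints'].round(2))
E
```

```text
t: 37.17
tool_pos: [0.4526, 0.0272, 0.0397]
tcp_rot: [[0.986, -0.164, -0.006], [-0.164, -0.986, -0.001], [-0.005, 0.002, -1.0]]
ft_force: [-0.2, 0.2, -0.5]
width: 0.005
t: 37.83
tool_pos: [0.4523, 0.0271, 0.114]
tcp_rot: [[0.98, -0.163, 0.115], [-0.165, -0.986, 0.008], [0.112, -0.026, -0.993]]
ft_force: [0.5, 0.0, 0.1]
width: 0.845
[ 0.60080298 -0.05594721] [ 3. 16.] 80.326996 None 0 (np.int32(399), np.int32(0), np.int32(27), np.int32(6))
[0.50005447 0.01959289] [ 50. 130.] -9.477402 [0.5315 0.0307 0.0437] 4 (np.int32(274), np.int32(82), np.int32(83), np.int32(215))
[0.43833453 0.2605722 ] [ 40. 124.] -35.395355 None 0 (np.int32(0), np.int32(242), np.int32(55), np.int32(166))
-70 15.0; -60 36.0; -50 200.0; -40 208.0; -30 30.0; -20 28.0; -10 30.0; 0 33.0; 10 38.0; 20 43.0; 30 48.0; 40 53.0; 50 11.0; 60 14.0; 70 2.0; 80 2.0; 
 d [ -0.15   0.06 -10.79] r [-1.6 -0.3 -0.1]
 d [ -5.47  26.23 -10.79] r [ -1.7   0.  -26. ]
[ 0.65  0.36 -0.95  2.2   0.51  0.67 -2.38]
```

```bash
python3 -m handwheel '[[[-0.15,0.05,-2],[-1.6,-0.3,0],0],[[-0.15,0.05,-4.5],[-1.6,-0.3,0],0],[[-0.15,0.05,-6.5],[-1.6,-0.3,0],0],[[-0.15,0.05,-8.5],[-1.6,-0.3,0],0],[[-0.15,0.05,-9.7],[-1.6,-0.3,0],0],[[-0.15,0.05,-10.4],[-1.6,-0.3,0],0],[[-0.15,0.05,-10.75],[-1.6,-0.3,0],0],[[-0.15,0.05,-10.75],[-1.6,-0.3,0],0]]'; python3 -m handwheel '[[[0,0,0],[0,0,0],60],[[0,0,0],[0,0,0],70],[[0,0,0],[0,0,0],80],[[0,0,0],[0,0,0],90],[[0,0,0],[0,0,0],100],[[0,0,0],[0,0,0],110],[[0,0,0],[0,0,0],120],[[0,0,0],[0,0,0],140],[[0,0,0],[0,0,0],200],[[0,0,0.1],[0,0,0],255],[[0,0,0.15],[0,0,0],255],[[0,0,0.15],[0,0,0],255]]' 25
python3 - <<'E'
from go import *
from h import *
print(env.state()['joints'].round(2))
go(.55-.002,.065,.0075,1.8,7)
prof((.5,.0195),-9.4)
E
```

```text
t: 38.55
tool_pos: [0.4501, 0.0282, 0.0053]
tcp_rot: [[0.98, -0.161, 0.117], [-0.16, -0.987, -0.02], [0.119, 0.001, -0.993]]
ft_force: [-0.2, 0.0, -0.8]
width: 1.0
t: 39.55
tool_pos: [0.4496, 0.0278, 0.0065]
tcp_rot: [[0.98, -0.162, 0.116], [-0.161, -0.987, -0.02], [0.118, 0.001, -0.993]]
ft_force: [-0.4, 0.7, -3.0]
width: 0.577
[ 0.26  0.49 -0.53  2.29  0.76  0.42 -2.64]
 d [9.84 3.72 0.1 ] r [ 0.1 -0.2 11.1]
-70 36.0; -60 37.0; -50 93.0; -40 100.0; -30 30.0; -20 29.0; -10 30.0; 0 34.0; 10 39.0; 20 44.0; 30 49.0; 40 53.0; 50 6.0; 60 14.0; 70 2.0; 80 None;
```

```bash
python3 -m handwheel '[[[0.5,0.3,0.05],[0,0,1],255],[[1.2,0.7,0.05],[0,0,2.2],255],[[1.9,1.1,0.05],[0,0,3.4],255],[[2.6,1.5,0.05],[0,0,4.6],255],[[3.3,1.9,0.05],[0,0,5.8],255],[[4,2.3,0.05],[0,0,7],255],[[4.7,2.7,0.05],[0,0,8.2],255],[[5.4,3.1,0.05],[0,0,9.4],255],[[6.1,3.4,0.05],[0,0,10.5],255],[[6.8,3.7,0.05],[0,0,11.1],255],[[7.4,3.7,0.05],[0,0,11.1],255],[[7.4,3.7,0.05],[0,0,11.1],255]]'
python3 - <<'E'
from go import *
from h import *
i=cap('wrist')
for t in traps(*i,ks=25): print(*t)
i=cap('top')
for t in traps(*i): print(*t)
go(.610,.0655,.0075,1.8,7)
E
```

```text
t: 40.6
tool_pos: [0.5254, 0.065, 0.0072]
tcp_rot: [[0.992, 0.031, 0.119], [0.03, -1.0, 0.003], [0.119, 0.001, -0.993]]
ft_force: [0.9, -0.5, -2.1]
width: 0.579
[0.63607123 0.06762077] [ 8. 49.] -87.81538 None 0 (np.int32(239), np.int32(0), np.int32(147), np.int32(27))
[ 0.62411151 -0.04740742] [ 9. 49.] 10.872269 None 0 (np.int32(612), np.int32(0), np.int32(28), np.int32(139))
[0.56878333 0.06602853] [ 76. 117.] 2.532425 [0.5239 0.0618 0.0639] 17073 (np.int32(61), np.int32(54), np.int32(505), np.int32(426))
[ 0.63736316 -0.07062337] [54. 78.] 8.202744 [ 0.6477 -0.0718  0.0637] 4 (np.int32(329), np.int32(190), np.int32(20), np.int32(25))
[ 0.64316406 -0.20549088] [57. 76.] 1.9971161 [ 0.6134 -0.2135  0.0414] 1 (np.int32(372), np.int32(190), np.int32(19), np.int32(24))
[0.63722498 0.07291858] [ 50. 107.] 56.789413 [0.6106 0.0639 0.0475] 11 (np.int32(277), np.int32(195), np.int32(29), np.int32(22))
[0.43886707 0.26650201] [ 51. 129.] -35.500946 [0.4051 0.2931 0.054 ] 74 (np.int32(210), np.int32(244), np.int32(38), np.int32(42))
 d [8.65 0.1  0.07] r [ 0.1 -0.3  0. ]
```

```bash
python3 -m handwheel '[[[0.5,0,0.05],[0,0,0],255],[[1.1,0,0.05],[0,0,0],255],[[1.8,0.05,0.05],[0,0,0],255],[[2.5,0.05,0.05],[0,0,0],255],[[3.2,0.05,0.05],[0,0,0],255],[[3.9,0.05,0.05],[0,0,0],255],[[4.6,0.05,0.05],[0,0,0],255],[[5.3,0.05,0.05],[0,0,0],255],[[6,0.05,0.05],[0,0,0],255],[[6.7,0.05,0.05],[0,0,0],255],[[7.4,0.1,0.05],[0,0,0],255],[[7.9,0.1,0.05],[0,0,0],255]]'; python3 -m handwheel '[[[0.1,0,0],[0,0,0],255],[[0.25,0,0],[0,0,0],255],[[0.4,0,0],[0,0,0],255],[[0.5,0,0],[0,0,0],255],[[0.5,0,0],[0,0,0],255]]'
```

```text
t: 41.7
tool_pos: [0.6035, 0.0657, 0.0073]
tcp_rot: [[0.993, 0.03, 0.118], [0.03, -1.0, 0.002], [0.118, 0.001, -0.993]]
ft_force: [0.3, 0.7, -2.3]
width: 0.578
t: 42.12
tool_pos: [0.6085, 0.0656, 0.0073]
tcp_rot: [[0.993, 0.03, 0.118], [0.03, -1.0, 0.002], [0.118, 0.001, -0.993]]
ft_force: [0.2, -0.0, -3.1]
width: 0.579
```

```bash
python3 -m handwheel '[[[0.1,0,0],[0,0,0],255],[[0.2,0,0],[0,0,0],255],[[0.3,0,0],[0,0,0],255],[[0.3,0,0],[0,0,0],255]]'
```

```text
t: 42.45
tool_pos: [0.6117, 0.0656, 0.0074]
tcp_rot: [[0.993, 0.03, 0.118], [0.03, -1.0, 0.002], [0.118, 0.001, -0.993]]
ft_force: [0.3, -0.9, -3.4]
width: 0.581
```

Within about 2 mm of the rail. Releasing B and moving to C with a half-turned tool, because joint 7 needs it.

```bash
python3 -m handwheel '[[[0,0,-0.1],[0,0,0],255],[[0,0,-0.15],[0,0,0],100],[[0,0,-0.15],[0,0,0],85],[[0,0,-0.15],[0,0,0],60],[[0,0,-0.15],[0,0,0],30],[[0,0,0.5],[0,0,0],30],[[-0.5,0,2],[0,0,0],30],[[-2,0,5],[0,0,0],30],[[-5,0,8],[0,2,0],30],[[-8,1,10],[0,4,0],30],[[-9,2,11],[0,7,0],30],[[-9,2,11],[0,7,0],30]]'
python3 - <<'E'
from go import *
from h import *
i=cap('wrist','w6')
for t in traps(*i,ks=25): print(*t)
prof((.662,.0675),1.8,img=i)
print(env.state()['joints'].round(2))
go(*tp(.4387,.267,-36,-.047),.115,144)
E
```

```text
t: 43.45
tool_pos: [0.5226, 0.0884, 0.1208]
tcp_rot: [[0.999, 0.033, 0.001], [0.033, -0.999, 0.004], [0.001, -0.004, -1.0]]
ft_force: [0.8, 0.6, 0.3]
width: 0.883
[0.63341577 0.06532042] [50. 72.] 1.9686737 None 0 (np.int32(315), np.int32(0), np.int32(95), np.int32(130))
[ 0.63820911 -0.07096081] [51. 73.] 3.097992 None 0 (np.int32(530), np.int32(0), np.int32(110), np.int32(130))
[0.43952966 0.26771942] [ 51. 130.] -35.64337 [0.4105 0.2891 0.0499] 177 (np.int32(0), np.int32(255), np.int32(144), np.int32(169))
-70 2.0; -60 36.0; -50 35.0; -40 32.0; -30 30.0; -20 28.0; -10 30.0; 0 31.0; 10 6.0; 20 None; 30 None; 40 None; 50 None; 60 None; 70 None; 80 None; 
[ 0.39  0.5  -0.82  1.96  0.46  0.89 -2.21]
 d [-12.24  20.8   -0.42] r [-1.000e-01 -2.000e-01  1.422e+02]
```

View pics/w6.png

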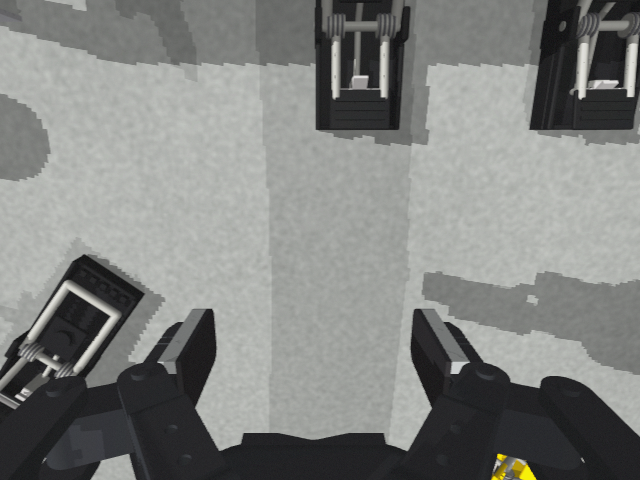

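B stands set with its rear edge at (360,130), D's at (585,130), and C is lying sprung at (70,330). Turning and moving to C.

```bash
python3 -m handwheel '[[[-1,2,1],[0,0,7],255],[[-2,4,1],[0,0,14],255],[[-3,6,1],[0,0,21],255],[[-4,8,1],[0,0,28],255],[[-5,10,1],[0,0,35],255],[[-6,12,1],[0,0,42],255],[[-7,13.5,1],[0,0,49],255],[[-8,15,1],[0,0,56],255],[[-9,16.5,1],[0,0,63],255],[[-10,18,1],[0,0,70],255],[[-11,19,1],[0,0,77],255],[[-12,20,1],[0,0,84],255]]'; python3 -m handwheel '[[[0,0,0],[0,0,7],255],[[0,0,0],[0,0,14],255],[[0,0,0],[0,0,21],255],[[0,0,0],[0,0,28],255],[[0,0,0],[0,0,35],255],[[0,0,0],[0,0,42],255],[[0,0,0],[0,0,49],255],[[0,0,0],[0,0,56],255],[[0,0,0],[0,0,59],255],[[0,0,0],[0,0,59],255]]'
python3 - <<'E'
from go import *
from h import *
print(env.state()['joints'].round(2))
i=cap('top')
for t in traps(*i): print(*t)
go(*tp(.4393,.2677,-35.7,-.047),.07,144.3)
E
```

```text
t: 44.5
tool_pos: [0.4034, 0.2868, 0.1281]
tcp_rot: [[0.068, 0.998, -0.003], [0.998, -0.068, 0.002], [0.001, -0.003, -1.0]]
ft_force: [-0.1, -0.2, -0.5]
width: -0.002
t: 45.33
tool_pos: [0.404, 0.2863, 0.1267]
tcp_rot: [[-0.82, 0.572, -0.004], [0.572, 0.82, -0.002], [0.002, -0.004, -1.0]]
ft_force: [0.1, -0.5, -0.4]
width: 0.001
[ 0.26  0.72 -1.35  2.01  0.8   1.1  -0.49]
[0.63385645 0.06363956] [75. 77.] 3.443573 [0.6579 0.0624 0.0694] 8 (np.int32(284), np.int32(191), np.int32(25), np.int32(25))
[ 0.6367323  -0.06882941] [57. 74.] -1.0744629 [ 0.643  -0.0776  0.0615] 3 (np.int32(329), np.int32(190), np.int32(19), np.int32(25))
[ 0.64169037 -0.2051976 ] [56. 75.] 2.965042 None 0 (np.int32(372), np.int32(190), np.int32(19), np.int32(24))
[0.59692194 0.34948969] [44. 96.] 73.85333 None 0 (np.int32(192), np.int32(207), np.int32(27), np.int32(18))
[0.35329575 0.0607793 ] [41. 91.] 65.052 None 0 (np.int32(281), np.int32(287), np.int32(28), np.int32(19))
 d [-0.28  0.88 -5.69] r [ 0.1 -0.2 -0.7]
```

```bash
python3 -m handwheel '[[[-0.3,0.9,-2],[0,0,-0.7],255],[[-0.3,0.9,-4],[0,0,-0.7],255],[[-0.3,0.9,-5.3],[0,0,-0.7],255],[[-0.3,0.9,-5.3],[0,0,-0.7],255],[[-0.3,0.9,-5.3],[0,0,-0.7],255]]'
python3 - <<'E'
from go import *
from h import *
print(env.state()['joints'].round(2))
i=cap('scene')
for t in traps(*i): print(*t)
go(*tp(.4393,.2677,-35.7,-.047),.027,144.3)
E
```

```text
t: 45.8
tool_pos: [0.4008, 0.295, 0.0734]
tcp_rot: [[-0.812, 0.584, -0.005], [0.584, 0.812, -0.002], [0.003, -0.005, -1.0]]
ft_force: [-0.6, 0.4, -0.1]
width: -0.002
[ 0.18  0.78 -1.25  2.04  0.89  1.03 -0.58]
[0.44014154 0.27001947] [ 52. 133.] -36.154083 [0.4057 0.2934 0.0543] 80 (np.int32(419), np.int32(245), np.int32(51), np.int32(42))
[ 0.74737842 -0.01171558] [  9. 559.] -88.2691 None 0 (np.int32(186), np.int32(292), np.int32(234), np.int32(68))
 d [ 0.   -0.04 -4.72] r [ 0.1 -0.2  0.1]
```

```bash
python3 -m handwheel '[[[0,0,-0.5],[0,0,0],255],[[0,0,-1],[0,0,0],255],[[0,0,-1.5],[0,0,0],255],[[0,0,-2],[0,0,0],255],[[0,0,-2.5],[0,0,0],255],[[0,0,-3],[0,0,0],255],[[0,0,-3.5],[0,0,0],255],[[0,0,-4],[0,0,0],255],[[0,0,-4.3],[0,0,0],255],[[0,0,-4.5],[0,0,0],255],[[0,0,-4.7],[0,0,0],255],[[0,0,-4.8],[0,0,0],255]]'
```

```text
t: 46.85
tool_pos: [0.3997, 0.2989, 0.0278]
tcp_rot: [[-0.813, 0.583, -0.005], [0.583, 0.813, 0.005], [0.007, 0.001, -1.0]]
ft_force: [-4.9, 2.3, 9.6]
width: 0.0
```

```bash
python3 -m handwheel '[[[0,-0.1,-0.1],[0,0,0],255],[[0,-0.2,-0.2],[0,0,0],255],[[0,-0.2,-0.3],[0,0,0],255],[[0,-0.2,-0.4],[0,0,0],255],[[0,-0.2,-0.4],[0,0,0],255]]'
```

```text
t: 47.27
tool_pos: [0.3996, 0.2993, 0.0268]
tcp_rot: [[-0.813, 0.582, -0.002], [0.582, 0.813, 0.008], [0.007, 0.005, -1.0]]
ft_force: [-3.7, -3.4, 23.0]
width: -0.001
```

```bash
python3 -m handwheel '[[[0,0,0.1],[0,0,0],255],[[0,0,0.2],[0,0,0],255],[[0,0,0.35],[0,0,0],255],[[0,0,0.5],[0,0,0],255],[[0,0,0.7],[0,0,0],255],[[0,0,1],[0,0,0],255],[[0,0,1.3],[0,0,0],255]]'; python3 -m handwheel '[[[0,0,2],[0,0,0],255],[[0,0,4],[0,0,0],255],[[0,0,6],[0,0,0],0],[[0,0,8],[0,0,0],0],[[-1,0,9],[0,0,0],0],[[-1,0,9],[0,0,0],0],[[-1,0,9],[0,0,0],0]]'
python3 - <<'E'
from go import *
from h import *
i=cap('scene','s7')
for t in traps(*i,ks=15): print(*t)
prof((.4395,.268),-35.8,img=i)
print(env.state()['joints'].round(2))
E
```

```text
t: 47.85
tool_pos: [0.3996, 0.2993, 0.0399]
tcp_rot: [[-0.813, 0.582, -0.003], [0.582, 0.813, 0.008], [0.007, 0.005, -1.0]]
ft_force: [0.5, 0.3, 0.5]
width: 0.001
t: 48.43
tool_pos: [0.3897, 0.2993, 0.1301]
tcp_rot: [[-0.813, 0.582, -0.001], [0.582, 0.813, 0.008], [0.006, 0.006, -1.0]]
ft_force: [-0.5, 0.4, 0.1]
width: 0.709
[0.44019037 0.26953717] [ 54. 132.] -36.15222 None 0 (np.int32(419), np.int32(253), np.int32(51), np.int32(34))
[ 0.74711981 -0.01260205] [ 10. 560.] -88.247925 None 0 (np.int32(186), np.int32(292), np.int32(234), np.int32(68))
-70 479.0; -60 474.0; -50 486.0; -40 490.0; -30 486.0; -20 485.0; -10 490.0; 0 488.0; 10 38.0; 20 41.0; 30 47.0; 40 53.0; 50 11.0; 60 14.0; 70 7.0; 80 2.0; 
[ 0.23  0.69 -1.33  2.02  0.77  1.07 -0.51]
```

Run:
```python
from go import *
go(*tp(.439,.268,-35.9,-.05),.07,144.1,-7)
```

```text
d [ 0.88 -0.16 -5.94] r [-4.5 -5.8 -0.3]
```

```bash
python3 -m handwheel '[[[0.5,-0.1,-1],[-2,-3,0],0],[[0.9,-0.15,-2],[-4.5,-5.8,-0.3],0],[[0.9,-0.15,-4],[-4.5,-5.8,-0.3],0],[[0.9,-0.15,-5.5],[-4.5,-5.8,-0.3],0],[[0.9,-0.15,-5.9],[-4.5,-5.8,-0.3],0],[[0.9,-0.15,-5.9],[-4.5,-5.8,-0.3],0]]'
python3 - <<'E'
from go import *
print(env.state()['joints'].round(2))
go(*tp(.439,.268,-35.9,-.05),.006,144.1,-7)
E
```

```text
t: 48.98
tool_pos: [0.3981, 0.2965, 0.0686]
tcp_rot: [[-0.805, 0.586, 0.095], [0.581, 0.81, -0.074], [-0.12, -0.004, -0.993]]
ft_force: [0.7, -0.3, 0.2]
width: 0.998
[ 0.07  0.71 -1.16  2.08  0.95  1.01 -0.69]
 d [ 0.04  0.08 -6.26] r [ 0.1 -0.2 -0. ]
```

```bash
python3 -m handwheel '[[[0.05,0.1,-1.5],[0,0,0],0],[[0.05,0.1,-3],[0,0,0],0],[[0.05,0.1,-4.3],[0,0,0],0],[[0.05,0.1,-5.3],[0,0,0],0],[[0.05,0.1,-6],[0,0,0],0],[[0.05,0.1,-6.25],[0,0,0],0],[[0.05,0.1,-6.25],[0,0,0],0]]'; python3 -m handwheel '[[[0,0,0],[0,0,0],60],[[0,0,0],[0,0,0],70],[[0,0,0],[0,0,0],80],[[0,0,0],[0,0,0],90],[[0,0,0],[0,0,0],100],[[0,0,0],[0,0,0],110],[[0,0,0],[0,0,0],120],[[0,0,0],[0,0,0],140],[[0,0,0],[0,0,0],200],[[0,0,0.1],[0,0,0],255],[[0,0,0.15],[0,0,0],255],[[0,0,0.15],[0,0,0],255]]' 25
python3 - <<'E'
from go import *
from h import *
print(env.state()['joints'].round(2))
prof((.4395,.268),-35.8,n='scene')
go(.523,.19,.0075,181.8,-7)
E
```

```text
t: 49.57
tool_pos: [0.3986, 0.2975, 0.0059]
tcp_rot: [[-0.805, 0.586, 0.095], [0.581, 0.81, -0.074], [-0.12, -0.004, -0.993]]
ft_force: [0.5, 0.7, -0.5]
width: 0.999
t: 50.57
tool_pos: [0.3983, 0.2972, 0.007]
tcp_rot: [[-0.805, 0.586, 0.094], [0.582, 0.81, -0.074], [-0.119, -0.005, -0.993]]
ft_force: [-0.1, -0.7, -3.4]
width: 0.576
[-0.01  0.79 -1.06  2.11  1.08  0.94 -0.79]
-70 387.0; -60 391.0; -50 386.0; -40 383.0; -30 391.0; -20 386.0; -10 375.0; 0 32.0; 10 36.0; 20 42.0; 30 45.0; 40 54.0; 50 29.0; 60 12.0; 70 7.0; 80 2.0; 
 d [ 12.48 -10.72   0.06] r [ 0.2 -0.2 37.7]
```

```bash
python3 -m handwheel '[[[0.4,-0.4,0.05],[0,0,1.5],255],[[1,-0.9,0.05],[0,0,3],255],[[1.6,-1.4,0.05],[0,0,5],255],[[2.2,-1.9,0.05],[0,0,7],255],[[2.8,-2.4,0.05],[0,0,8.8],255],[[3.4,-2.9,0.05],[0,0,10.5],255],[[4,-3.4,0.05],[0,0,12.3],255],[[4.6,-3.9,0.05],[0,0,14],255],[[5.2,-4.5,0.05],[0,0,15.8],255],[[5.8,-5,0.05],[0,0,17.5],255],[[6.3,-5.4,0.05],[0,0,19],255],[[6.3,-5.4,0.05],[0,0,19],255]]';  python3 -m handwheel '[[[0.4,-0.4,0],[0,0,1.5],255],[[1,-0.9,0],[0,0,3],255],[[1.6,-1.4,0],[0,0,5],255],[[2.2,-1.9,0],[0,0,7],255],[[2.8,-2.4,0],[0,0,8.8],255],[[3.4,-2.9,0],[0,0,10.5],255],[[4,-3.4,0],[0,0,12.3],255],[[4.6,-3.9,0],[0,0,14],255],[[5.2,-4.5,0],[0,0,15.8],255],[[5.8,-5,0],[0,0,17.5],255],[[6.2,-5.3,0],[0,0,18.7],255],[[6.2,-5.3,0],[0,0,18.7],255]]'
python3 - <<'E'
from go import *
from h import *
print(env.state()['joints'].round(2))
for n in ['top','scene']:
    i=cap(n,'f'+n)
    for t in traps(*i,ks=15): print(*t)
go(.6095,.19,.0075,181.8,-7)
E
```

```text
t: 51.62
tool_pos: [0.4619, 0.2416, 0.0068]
tcp_rot: [[-0.95, 0.293, 0.112], [0.29, 0.956, -0.041], [-0.119, -0.006, -0.993]]
ft_force: [-0.0, -1.0, -2.1]
width: 0.58
t: 52.62
tool_pos: [0.524, 0.1883, 0.0066]
tcp_rot: [[-0.993, -0.028, 0.119], [-0.029, 1.0, -0.003], [-0.119, -0.006, -0.993]]
ft_force: [0.3, 0.2, -1.0]
width: 0.577
[ 0.36  0.89 -1.14  2.03  1.17  0.95  0.18]
[ 0.63604144 -0.00179518] [ 78. 195.] -88.356125 [0.6595 0.0114 0.0693] 8 (np.int32(286), np.int32(190), np.int32(62), np.int32(26))
[ 0.64148077 -0.20392946] [55. 74.] -1.063446 None 0 (np.int32(372), np.int32(190), np.int32(18), np.int32(24))
[0.62405194 0.19298573] [56. 91.] 35.424133 [0.5972 0.2091 0.0438] 1 (np.int32(240), np.int32(195), np.int32(25), np.int32(23))
[0.6150282  0.42719653] [15. 47.] -17.36943 [0.6297 0.4217 0.0529] 2 (np.int32(175), np.int32(200), np.int32(9), np.int32(15))
[0.44648178 0.03417093] [21. 79.] 73.33258 None 0 (np.int32(293), np.int32(257), np.int32(24), np.int32(13))
[0.5445946  0.18793794] [71. 73.] -89.61388 [0.5257 0.188  0.0625] 204 (np.int32(385), np.int32(256), np.int32(47), np.int32(43))
[ 0.7472688  -0.01244644] [  9. 560.] -88.18047 None 0 (np.int32(186), np.int32(292), np.int32(234), np.int32(68))
[0.63733234 0.42539532] [ 6. 24.] 36.888733 None 0 (np.int32(500), np.int32(335), np.int32(8), np.int32(13))
 d [8.56 0.16 0.08] r [ 0.4 -0.2  0.2]
```

View pics/fscene.png

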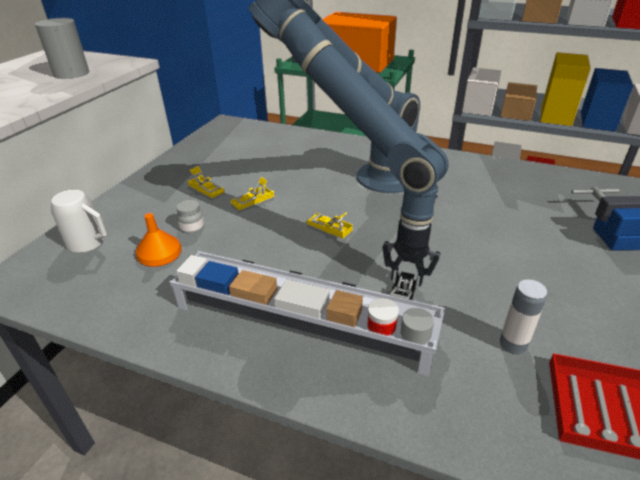

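C is gripped, square in front of its slot at (405,280), with the bow open. The three other levers just show over the shelf at (250,262), (297,271) and (350,284). Sliding C in.

```bash
python3 -m handwheel '[[[0.5,0,0.1],[0,0,0],255],[[1.1,0,0.1],[0,0,0],255],[[1.8,0.1,0.1],[0,0,0],255],[[2.5,0.1,0.1],[0,0,0],255],[[3.2,0.15,0.1],[0,0,0],255],[[3.9,0.15,0.1],[0,0,0],255],[[4.6,0.15,0.1],[0,0,0],255],[[5.3,0.15,0.1],[0,0,0],255],[[6,0.15,0.1],[0,0,0],255],[[6.7,0.15,0.1],[0,0,0],255],[[7.3,0.15,0.1],[0,0,0],255],[[7.6,0.15,0.1],[0,0,0],255]]'; python3 -m handwheel '[[[0.1,0,0],[0,0,0],255],[[0.25,0,0],[0,0,0],255],[[0.4,0,0],[0,0,0],255],[[0.5,0,0],[0,0,0],255],[[0.5,0,0],[0,0,0],255]]'
```

```text
t: 53.72
tool_pos: [0.6011, 0.1898, 0.0077]
tcp_rot: [[-0.992, -0.027, 0.12], [-0.028, 1.0, -0.003], [-0.12, -0.007, -0.993]]
ft_force: [0.3, 0.4, -2.9]
width: 0.582
t: 54.13
tool_pos: [0.6061, 0.1898, 0.0077]
tcp_rot: [[-0.992, -0.027, 0.12], [-0.028, 1.0, -0.003], [-0.12, -0.007, -0.993]]
ft_force: [-0.5, 0.4, -2.3]
width: 0.576
```

```bash
python3 -m handwheel '[[[0.1,0,0],[0,0,0],255],[[0.2,0,0],[0,0,0],255],[[0.2,0,0],[0,0,0],255]]'; python3 -m handwheel '[[[0,0,-0.1],[0,0,0],255],[[0,0,-0.15],[0,0,0],100],[[0,0,-0.15],[0,0,0],85],[[0,0,-0.15],[0,0,0],60],[[0,0,-0.15],[0,0,0],30],[[0,0,0.5],[0,0,0],30],[[-0.5,0,2],[0,0,0],30],[[-2,0,5],[0,0,0],30],[[-5,0,8],[0,2,0],30],[[-9,-1,10],[0,4,0],30],[[-12,-1,12],[0,7,0],30],[[-15,-2,13],[0,7,0],30]]'; python3 -m handwheel '[[[-3,0,1],[0,0,0],30],[[-6,0,2],[0,0,0],30],[[-6,0,2],[0,0,0],30]]'
python3 - <<'E'
from h import *
for n in ['top','wrist']:
    i=cap(n,'g'+n)
    for t in traps(*i,ks=9): print(*t)
    if n=='top':
        for c in [(.659,.1925),(.662,.067),(.667,-.071),(.671,-.2045)]: prof(c,1.8,img=i)
        P=i[0]
cv2.imwrite('pics/g.png',np.vstack([cv2.resize(P[180:260,210:440],(800,278),interpolation=2)])[:,:,::-1])
E
```

```text
t: 54.38
tool_pos: [0.6082, 0.1898, 0.0077]
tcp_rot: [[-0.992, -0.027, 0.12], [-0.028, 1.0, -0.003], [-0.12, -0.007, -0.993]]
ft_force: [-0.5, 0.1, -3.1]
width: 0.575
t: 55.38
tool_pos: [0.4579, 0.1725, 0.1412]
tcp_rot: [[-1.0, -0.029, -0.0], [-0.029, 1.0, 0.001], [0.0, 0.001, -1.0]]
ft_force: [0.9, 0.0, 1.6]
width: 0.885
t: 55.63
tool_pos: [0.3929, 0.1732, 0.1636]
tcp_rot: [[-0.999, -0.035, 0.005], [-0.035, 0.999, -0.005], [-0.004, -0.005, -1.0]]
ft_force: [-0.6, 0.4, -0.2]
width: 0.886
[0.6349541  0.04997179] [81. 85.] 89.73532 [0.6579 0.064  0.0692] 9 (np.int32(287), np.int32(191), np.int32(28), np.int32(26))
[ 0.63785089 -0.07204383] [55. 77.] 2.5776978 [ 0.6414 -0.0725  0.0597] 3 (np.int32(330), np.int32(190), np.int32(19), np.int32(25))
[ 0.64201599 -0.20472839] [56. 77.] 4.185272 None 0 (np.int32(371), np.int32(190), np.int32(20), np.int32(24))
[0.62873785 0.20470032] [79. 86.] -87.8941 [0.6539 0.1948 0.0688] 3 (np.int32(238), np.int32(192), np.int32(28), np.int32(25))
[0.61437775 0.4284201 ] [14. 48.] -18.350342 [0.6303 0.4219 0.0525] 6 (np.int32(174), np.int32(199), np.int32
[... 161 characters left out ...]
0; 80 127.0; 
-70 36.0; -60 37.0; -50 38.0; -40 32.0; -30 30.0; -20 29.0; -10 86.0; 0 84.0; 10 76.0; 20 77.0; 30 78.0; 40 103.0; 50 117.0; 60 118.0; 70 117.0; 80 119.0; 
-70 36.0; -60 36.0; -50 34.0; -40 31.0; -30 30.0; -20 29.0; -10 84.0; 0 84.0; 10 79.0; 20 79.0; 30 78.0; 40 86.0; 50 112.0; 60 113.0; 70 113.0; 80 112.0; 
-70 34.0; -60 37.0; -50 35.0; -40 33.0; -30 28.0; -20 27.0; -10 86.0; 0 86.0; 10 77.0; 20 79.0; 30 76.0; 40 103.0; 50 117.0; 60 118.0; 70 117.0; 80 117.0; 
[0.60930432 0.08331281] [15. 29.] 3.5152283 None 0 (np.int32(205), np.int32(424), np.int32(18), np.int32(27))
[0.60012354 0.18865025] [19. 48.] -88.01471 None 0 (np.int32(299), np.int32(424), np.int32(52), np.int32(16))
```

View pics/g.png

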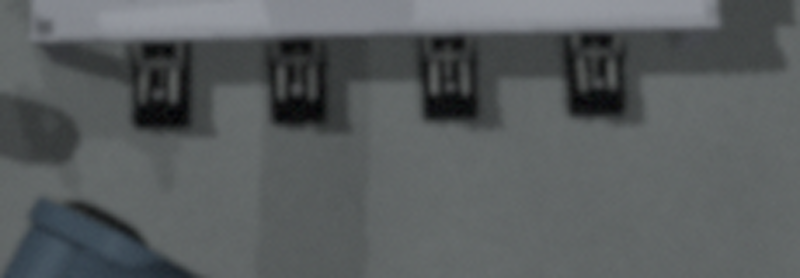

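```bash
python3 - <<'E'
from h import *
p,d,m=cap('top');v,u=np.nonzero(d>0);W=world(u,v,d[v,u],m);D=p[v,u].max(1)<62
for y0 in (.19,.066,-.071,-.2045):
    k=D&(abs(W[:,1]-y0)<.018)&(W[:,0]>.57)&(W[:,0]<.66)&(W[:,2]>.012)&(W[:,2]<.04)
    r=np.percentile(W[k,0],2);print(y0,'rear',r.round(4),'bait gap mm',((.7298-.031*y0)-(r+.130))*1000//1)
E
grep -n . /dev/null
python3 - <<'E'
import sys; sys.path.insert(0,'.')
E
```

```text
0.19 rear 0.591 bait gap mm 2.0
0.066 rear 0.5964 bait gap mm 1.0
-0.071 rear 0.6004 bait gap mm 1.0
-0.2045 rear 0.6053 bait gap mm 0.0
```

All gaps are 2 mm or less and all four traps are set. Handing in.

```bash
python3 -c "
from workcell import env
s=env.state();print(s['t'],s['ft_force']);print(env.sign_off())"
```

```text
55.7833 [ 1.06538164  0.20537442 -0.10645826]
the job is handed in; nothing more can be done
None
```

All four black traps are set and stand under the shelf, levers out in front. One was already there, sprung shut; I drew it out and set it on the open bench first. I handed in at 55.8 s of the 210 s, with the arm clear of everything.

**Last checks, from the top camera:**
- **Set:** all four levers lie at about 35 mm, the height of a set trap. I saw each bow open before the trap went under; the deck hides the bows now.
- **Position:** I estimate each bait end is 0 to 2 mm from the kick rail, give or take about 2 mm of calibration. The traps are at about y = +0.19, +0.07, -0.07 and -0.20 m.
- **Square:** I aligned each trap to the shelf's angle before sliding it in. The final top view was too coarse to measure the angle well.
- **Can, funnel and tin:** nothing went near them, but I did not re-measure them at the end.

**What went wrong on the way:**
- **First trap, setting:** its first press did not catch, so I pressed it again to the hard stop.
- **First trap, placing:** I took friction on the bench for contact with the rail and left it about 8 mm short. I then gripped it again, lifted it slightly and pushed it home.
- **Second trap:** one press briefly reached 44 N at the shut fingertips. The 40 N limit is stated for the arm and gripper body, so I don't think it applies, but I cannot confirm that.

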